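# Tip a carton of sanding sheets out of the packed rack and stand it by the sander

## Task

Take the yellow carton of sanding sheets out of the tightly packed rack: tip it forward out of the row so that it leans out over the guard bar, pull it free, and stand it upright on the tray floor in the empty half beside the sander, setting it down before you let go. Leave the other cartons standing in the rack, never let the yellow one fall over, and do not shift the sander or the other things on the bench.

Things in the scene. Friction and masses are not known exactly. Their poses are not given: they have to be found in the camera images.
- box_yellow_mid (a point): sealed cardboard carton of sanding sheets, 100 mm deep (its x), 50 mm thick (its y), 200 mm tall (its z), 0.3 to 0.65 kg, bright yellow top, spine and back; this point is its centre, 100 mm above its underside; its axes are the carton's. The one to fetch: second, third or fourth of five in the rack, gaps to its neighbours under 1 mm; back and top are free.
- rack: blue steel bench rack, 262 mm deep, 277 wide, open at the back. Origin on the table under the middle of the row; x from the open front (robot side) to the back, y along the row. Five cartons, pitch 50.8 mm, stand on its floor (z 15 mm), x -50 to 50 mm, tops at z 215. Foot lips: 8 mm high in front (x -58 to -52), 18 mm behind (x 53 to 58). Side panels at y +-129 to 139 mm, 140 high, 95 in front.
- rack_bar (a point): middle of the round steel guard bar (10 mm thick, along the rack's y) in front of the row: its centre 46 mm ahead of the carton fronts, 78 mm above the table. A carton whose top is pulled forward past about 27 degrees overbalances on its front foot, comes to rest on the bar leaning 35 to 40 degrees towards the robot, and stays there when let go. Axes as the rack's.
- rack_shelf (a point): middle of the front lower edge of the rack's narrow upper shelf (80 mm deep, running back from here, tape rolls on it), 317 mm above the table and 14 mm behind the cartons' backs; axes as the rack's. The space behind the cartons is open, but lies below this shelf: reach in behind their top edges with the tool tilted about 40 degrees.
- tray: low aluminium tray with a dark floor, 250 mm (its x) by 320 mm (its y), rim 16 mm high and 5 mm thick; origin at the centre of its underside; the floor is 5 mm above the table. The sander stands in its -y half, the +y half is empty.
- tray_free (a point): middle of the empty half of the tray, on its floor (80 mm from the tray's centre along its +y); axes as the tray's. Free floor about 240 mm in x by 150 mm in y.
- sander: finishing sander, teal and black, 185 by 93 mm, 125 mm tall, 1.6 kg; origin at the centre of its underside; stands in the tray. Leave alone.
- box_grey_mid (a point): sealed cardboard carton of sanding sheets, 100 mm deep (its x), 50 mm thick (its y), 200 mm tall (its z), 0.3 to 0.65 kg, grey top, spine and back; this point is its centre, 100 mm above its underside; its axes are the carton's. Stays in the rack.
- box_blue_mid (a point): sealed cardboard carton of sanding sheets, 100 mm deep (its x), 50 mm thick (its y), 200 mm tall (its z), 0.3 to 0.65 kg, blue top, spine and back; this point is its centre, 100 mm above its underside; its axes are the carton's. Stays in the rack.
- box_green_mid (a point): sealed cardboard carton of sanding sheets, 100 mm deep (its x), 50 mm thick (its y), 200 mm tall (its z), 0.3 to 0.65 kg, green top, spine and back; this point is its centre, 100 mm above its underside; its axes are the carton's. Stays in the rack.
- box_red_mid (a point): sealed cardboard carton of sanding sheets, 100 mm deep (its x), 50 mm thick (its y), 200 mm tall (its z), 0.3 to 0.65 kg, red top, spine and back; this point is its centre, 100 mm above its underside; its axes are the carton's. Stays in the rack.
- float: wooden sanding float, 230 by 85 mm, 64 mm tall, dark handle along its x; origin under its centre. Leave alone.
- grinder: small air die grinder lying on the bench, 225 mm long along its x, 48 mm tall; origin under its middle. Leave alone.
- tape: roll of blue masking tape lying flat, 100 mm across, 24 mm tall; origin under its centre. Leave alone.
- glue: grey glue bottle with a red cap, 60 mm across, 170 mm tall; origin under its centre. Leave alone.
Not all that is in view belongs to the job. Leave any pink look-alike of the part that bears box_yellow_mid alone.

How it is judged:
On the way, in this order (a step that is already met when the one before it is completed fails the run):
1. the yellow carton is tipped out of the row by more than 20 degrees, its foot still in the rack (angle between box_yellow_mid's own z axis and vertical above 0.35 rad and height (world z) of box_yellow_mid below 0.16 m and x of box_yellow_mid in the frame of rack between -0.12 and 0.03 m), for 0.2 s.
2. it is lifted free of the rack in the fingers (height (world z) of box_yellow_mid above 0.2 m and contact force between the fingers and box_yellow above 1 N and contact force between box_yellow and rack below 0.1 N), for 0.1 s.
3. it is set down on the tray, still held (contact force between box_yellow and tray above 0.5 N and contact force between the fingers and box_yellow above 1 N and height (world z) of box_yellow_mid below 0.112 m and angle between box_yellow_mid's own z axis and vertical below 0.15 rad), for 0.05 s.
At the end, for the whole second after the job is handed in: yellow carton let go, still, upright (3.5 deg) on the tray floor, centre 15 to 130 mm from the tray centre line on the free side, within 100 mm lengthwise, off the sander; other cartons in the rack within 30 mm, tilt under 0.15 rad; sander, float, grinder, tape, glue within 30 mm of their places (angle between box_yellow_mid's own z axis and vertical below 0.06 rad and height (world z) of box_yellow_mid between 0.1 and 0.11 m and x of box_yellow_mid in the frame of tray between -0.1 and 0.1 m and y of box_yellow_mid in the frame of tray between 0.015 and 0.13 m and linear speed of box_yellow below 0.02 m/s and contact force between box_yellow and sander below 0.1 N and contact force between the fingers and box_yellow below 0.1 N and angle between each of box_grey_mid, box_blue_mid, box_green_mid, box_red_mid's own z axis and vertical below 0.15 rad and distance of each of box_grey_mid, box_blue_mid, box_green_mid, box_red_mid, sander, float, grinder, tape, glue from where it was at the start of the episode below 0.03 m); the robot touches nothing.
It fails at once if another carton is tipped by more than 20 degrees or shifted by more than 60 mm (angle between any of box_grey_mid, box_blue_mid, box_green_mid, box_red_mid's own z axis and vertical above 0.35 rad or distance of any of box_grey_mid, box_blue_mid, box_green_mid, box_red_mid from where it was at the start of the episode above 0.06 m).
It fails at once if the yellow carton falls over (angle between box_yellow_mid's own z axis and vertical above 1.1 rad).
It fails at once if the sander or another thing on the bench is shifted by more than 30 mm (distance of any of sander, float, grinder, tape, glue from where it was at the start of the episode above 0.03 m).
It also fails if it takes over 58 s, if anything falls off the work surface, if the arm or the gripper's body presses on something with over 40 N, if the wrist force passes 120 N, or if a joint passes its speed limit or range.

## Robot

A 6-joint arm with a two-finger parallel gripper is mounted at the origin on the work surface. World frame = base frame: x ahead of the robot, y to its left, z up, the work surface at z = 0. Lengths are in m, angles in rad, forces in N, time in s.
With the tool pointing down it reaches from about 0.375 to 0.9 m from the base axis. Payload 3.1 kg.
Tool frame: the origin (TCP) lies at the very end of the fingers, on their centre line; the grasp point (between the pads) lies 19 mm behind it (hold_point_z is the distance from the TCP to the grasp point, in m); z points along the fingers, x is the direction in which the jaws open and shut, and the axes are right-handed (so a half turn about z gives the same grasp; the last joint's range is limited). The gripper opens to 87 mm and grips with 3 to 60 N. Pads are 19 mm wide; open, the fingers measure 117 mm over their backs; the gripper's body (75 mm by 190 mm) begins 51 mm behind the grasp point.
Start: joints at [-1.468, 0.527, 1.433, -0, 1.181, -0.178], TCP at [0.173, -0.6, 0.223] pointing down, gripper open.
Joint ranges: [-3.08, 3.08], [-0.75, 2.2], [0.22, 2.44], [-1.43, 4.57], [0, 2.65], [-2.85, 2.85]. Speed limits (rad/s): [2.79, 2.79, 3.14, 3.14, 3.14, 3.14].

## Interface

Orientations are given as a unit quaternion [x, y, z, w].
In Python, from rig import * gives the robot as it stands.
- The arm moves only by the tool carry_out, never from a script. Its argument "deltas" is a list of rows, each a list of 7 numbers: the closure, from -1 (fully open) to 1 (shut), then the shift along the tool's x, y, z in units of 25 mm (1.0 is 25 mm), then the turn, a rotation vector about the tool's x, y, z in degrees. In form: [[jaw, x, y, z, rx, ry, rz], ...]. A call has 1 to 8 rows; each row is the pose to reach, as a shift and turn from the pose commanded when the call began, along the tool's axes at that moment; what a row does not reach only later rows make up. A row lasts 1/10 s, in which the tool goes at most 50 mm and 8.59 degrees, less where a joint would pass 70% of its speed; a pose out of reach is approached as far as the arm can. A call with a gripper value outside its range is refused whole. The fingers move at their own pace and stop on an object; "force" is the grip in N (left out, the last holds). Time passes only in rows, so rows that repeat a pose let the fingers close. It gives the time, the measured TCP pose, the force and the opening at its end, in the units of the state.
- get_obs(): the state, without advancing time (a new reading comes with each control period).
- camera(name): name is "scene" or "top" or "wrist"; returns (picture, depth): 480x640x3 uint8, red, green, blue; 480x640 float32, m along the optical axis (not along the pixel's ray), 0 where there is no reading.
- camera_info(name): a dict with "mtx" (3x3 intrinsics, pixels), "origin" and "rotation" of the camera in the world. Camera axes: x right, y down, z forward; pixel columns grow to the right and rows downward; lengths in m; the calibration is good to about 2 mm. A picture is of the moment at which its call begins: read the wrist's pose just before it. camera_info takes no time and is no camera call; for the wrist camera it gives the pose at the moment of the call.
- hand_in(): hands the job in, once; it reports no verdict.
Trained networks look in the newest picture that a camera, given by its name, has taken for a name from the list of things; names that differ only in an ending like _2 or _b are one class to them, and where a whole thing is asked for, a point or a joint stands for the part that bears it (a point fixed in the world has none). Each returns a list of dicts, best first, with "score" (0 to 1); they miss things now and then, are a little off and sometimes report something else, mostly with a low value. They report only what shows in the picture. A call takes as long as a camera call. They do not tell look-alikes from the thing itself.
- spot_in(camera, target): "pixel" ([row, column] in pixels, amid what is visible of it).
The state is a dict: "time": time; "q": joint angles; "joint_velocities": joint speeds; "joint_torque": joint torques, N m; "position": TCP position; "tool_rot": TCP orientation; "ft_force": force on the tool from outside, world axes, zero at the start; "moment": the same for the moment, N m; "grip_width": finger opening in m.
Only numpy, scipy, OpenCV 4.12 (cv2) and the standard library are available. Lean on these libraries where they do the work, as an engineer would, in place of code of your own. Each camera call takes 0.05 s, during which the arm holds its last target.

## Working session

There is one attempt and no reset: what is moved stays moved. The work goes in short steps, Python scripts to look and compute and a tool call to move; the robot and the scene stay as the last step left them, time stands still between calls to the robot, and variables do not carry over. Pictures are saved under pics/ and viewed, and the job is handed in when it is done.

Besides the shell and the picture viewer there is one more tool, called as name(argument=value, ...) on one line, values as JSON. carry_out: Moves the arm, as the interface text tells. Its arguments: {"type":"object","properties":{"deltas":{"type":"array"},"force":{"type":"number"}},"required":["deltas"]}

```bash
mkdir -p pics; ls; python3 - <<'E'
from rig import *
import cv2
o=get_obs(); print(o)
for n in ["scene","top","wrist"]:
    p,d=camera(n); cv2.imwrite(f"pics/{n}0.png",p[:,:,::-1]); i=camera_info(n); print(n,i)
    import numpy as np; np.savez(f"{n}0.npz",p=p,d=d,**{k:np.array(v) for k,v in i.items()})
E
```

```text
pics
{'time': 0.0, 'q': array([-1.46853377e+00,  5.28473820e-01,  1.43389830e+00, -2.82576100e-05,
        1.18140063e+00, -1.78515402e-01]), 'joint_velocities': array([-0.00031223, -0.00067727, -0.00033392, -0.00151766,  0.00179754,
        0.00106145]), 'joint_torque': array([-1.75875586e-03, -4.40047324e+01, -1.76593423e+01,  6.29970711e-02,
        5.84542227e-02, -1.75996338e-04]), 'position': array([ 0.17312457, -0.59977915,  0.22156821]), 'tool_rot': array([ 7.99097004e-01, -6.01201122e-01, -7.50424376e-04, -7.90720721e-04]), 'ft_force': array([ 0.13768137, -0.92460419, -0.46904468]), 'moment': array([-0.01632195,  0.03165297, -0.01485289]), 'grip_width': 0.0870508028711985}
scene {'mtx': array([[475.20512508,   0.        , 319.43931832],
       [  0.        , 475.20512508, 232.31016857],
       [  0.        ,   0.        ,   1.        ]]), 'origin': array([ 0.80802794, -0.64741028,  1.47350855]), 'rotation': array([ 0.95239054,  0.1879073 , -0.05228039, -0.23432856])}
top {'mtx': array([[484.85739835,   0.        , 320.63357857],
       [  0.        , 484.85739835, 235.76566725],
       [  0.        ,   0.        ,   1.        ]]), 'origin': array([ 0.36107382, -0.00795052,  1.36563875]), 'rotation': array([ 0.70584243, -0.70350774,  0.06659077, -0.0492847 ])}
wrist {'mtx': array([[345.19533458,   0.        , 323.53023237],
       [  0.        , 345.19533458, 244.50327638],
       [  0.        ,   0.        ,   1.        ]]), 'origin': array([ 0.2419561 , -0.58142966,  0.38427253]), 'rotation': array([ 0.79254766, -0.59597572, -0.07836795,  0.10266261])}
```

View pics/scene0.png

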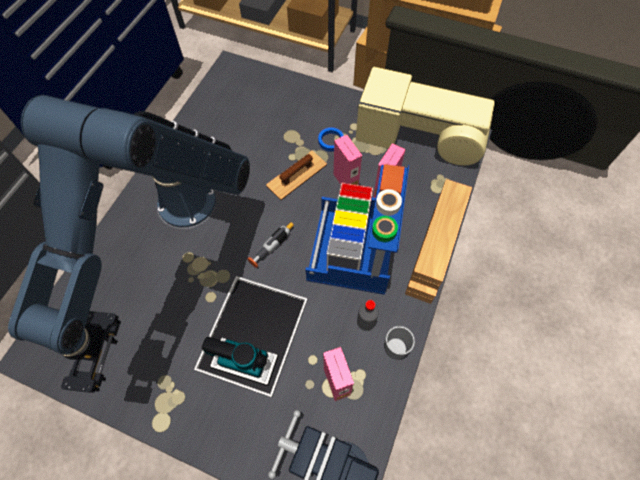

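View pics/top0.png

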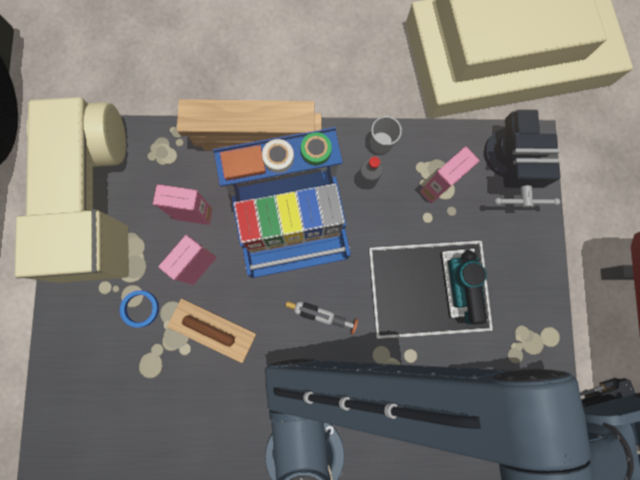

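View pics/wrist0.png

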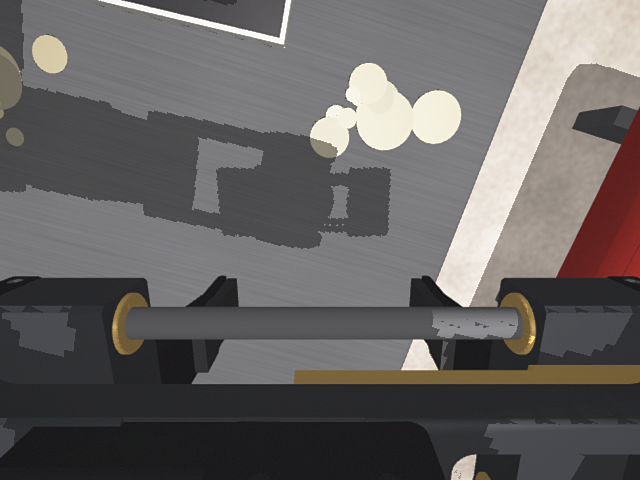

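The top view shows the yellow carton third in the row at about (row 212, col 289). The tray spans cols 370–490 and rows 242–337, with the sander on its right (−y) half. Next I'll measure both.

```bash
cat > h.py <<'E'
import numpy as np, cv2
from scipy.spatial.transform import Rotation as R
def load(f):
    z=np.load(f); return z['p'],z['d'],z['mtx'],z['origin'],R.from_quat(z['rotation']).as_matrix()
def cloud(p,d,K,o,Rm):
    v,u=np.mgrid[0:480,0:640]
    X=np.stack([(u-K[0,2])/K[0,0]*d,(v-K[1,2])/K[1,1]*d,d],-1)@Rm.T+o
    X[d<=0]=np.nan
    return X
def proj(P,K,o,Rm):
    c=(np.atleast_2d(P)-o)@Rm; return np.c_[c[:,1]/c[:,2]*K[1,1]+K[1,2],c[:,0]/c[:,2]*K[0,0]+K[0,2]]
def atz(r,c,z,K,o,Rm):
    ray=Rm@np.array([(c-K[0,2])/K[0,0],(r-K[1,2])/K[1,1],1]); return o+ray*(z-o[2])/ray[2]
E
python3 - <<'E'
from h import *
for n in ["top","scene"]:
    p,d,K,o,Rm=load(f"{n}0.npz"); X=cloud(p,d,K,o,Rm)
    hsv=cv2.cvtColor(p,cv2.COLOR_RGB2HSV)
    print(n)
    for name,(lo,hi) in dict(yellow=((22,150,120),(35,255,255)),green=((50,120,60),(80,255,255)),blue=((105,120,60),(125,255,255)),red=((0,200,90),(4,255,255))).items():
        m=cv2.inRange(hsv,lo,hi)>0
        m&=(abs(X[...,2]-0.215)<0.012)
        k,l,s,c=cv2.connectedComponentsWithStats(m.astype(np.uint8))
        j=1+np.argmax(s[1:,4]); mm=l==j
        Q=X[mm]; r=cv2.minAreaRect((Q[:,:2]*1000).astype(np.float32))
        print(name,s[j],np.nanmedian(Q[:,2]).round(4),r)
    # tray: white rim
    m=(p.min(-1)>190)&(X[...,2]<0.03)&(X[...,2]>0.005)
    k,l,s,c=cv2.connectedComponentsWithStats(m.astype(np.uint8))
    j=1+np.argmax(s[1:,4]);Q=X[l==j]; print('tray',s[j],np.nanmedian(Q[:,2]),cv2.minAreaRect((Q[:,:2]*1000).astype(np.float32)))
    X2=X.reshape(-1,3)
    hsvb=cv2.inRange(hsv,(100,120,30),(125,255,255)).ravel()>0
    for zlo,zhi in ((.31,.335),(.07,.088),(.13,.147)):
        Q=X2[hsvb&(X2[:,2]>zlo)&(X2[:,2]<zhi)&(X2[:,0]>.3)]
        if len(Q)>10: print(zlo,len(Q),cv2.minAreaRect((Q[:,:2]*1000).astype(np.float32)))
E
```

```text
top
yellow [278 194  23  38 565] 0.2145 ((608.9617309570312, 41.46154022216797), (90.05929565429688, 39.87984848022461), 11.575920104980469)
green [272 199   1   2   2] 0.2141 ((640.5552978515625, 82.31668853759766), (2.606494903564453, 0.0), -178.25454711914062)
blue [298 189  24  39 582] 0.2147 ((619.4639892578125, -8.231563568115234), (91.84991455078125, 40.85212707519531), 11.49604606628418)Traceback (most recent call last):
  File "<stdin>", line 10, in <module>
    return _wrapfunc(a, 'argmax', axis=axis, out=out, **kwds)
    return bound(*args, **kwds)
ValueError: attempt to get argmax of an empty sequence
```

```bash
python3 - <<'E'
from rig import *
for c,t in [("top","box_yellow_mid"),("top","tray"),("top","rack"),("top","rack_bar"),("top","rack_shelf"),("top","tray_free"),("scene","rack_bar")]:
    print(c,t,spot_in(c,t)[:2])
import cv2,numpy as np
p=np.load("top0.npz")['p']; cv2.imwrite("pics/topz.png",cv2.resize(p[110:290,190:390],None,fx=4,fy=4)[:600,:800,::-1]) 
E
```

```text
top box_yellow_mid [{'pixel': [205.9, 185.4], 'score': 0.91}, {'pixel': [260.5, 188.5], 'score': 0.75}]
top tray [{'pixel': [293.3, 415.5], 'score': 0.89}]
top rack [{'pixel': [172.0, 282.5], 'score': 0.93}]
top rack_bar [{'pixel': [172.2, 283.4], 'score': 0.62}]
top rack_shelf [{'pixel': [175.4, 284.2], 'score': 0.56}]
top tray_free [{'pixel': [293.0, 414.2], 'score': 0.62}]
scene rack_bar [{'pixel': [241.1, 375.8], 'score': 0.64}]
```

```bash
python3 - <<'E'
from h import *
for n in ["top","scene"]:
    p,d,K,o,Rm=load(f"{n}0.npz"); X=cloud(p,d,K,o,Rm)
    hsv=cv2.cvtColor(p,cv2.COLOR_RGB2HSV)
    print(n)
    X2=X.reshape(-1,3); H=hsv.reshape(-1,3)
    # all row tops
    m=(abs(X[...,2]-0.2147)<0.006)&(X[...,0]>.5)
    k,l,s,c=cv2.connectedComponentsWithStats(m.astype(np.uint8))
    j=1+np.argmax(s[1:,4]);Q=X[l==j]; print('row',s[j],np.median(Q[:,2]),cv2.minAreaRect((Q[:,:2]*1000).astype(np.float32)))
    m=cv2.inRange(hsv,(22,100,100),(35,255,255))>0
    m&=(abs(X[...,2]-0.215)<0.012)
    Q=X[m]; print('yel',len(Q),np.median(Q,0),cv2.minAreaRect((Q[:,:2]*1000).astype(np.float32)))
    m=(p.min(-1)>130)&(X[...,2]<0.022)&(X[...,2]>0.008)
    k,l,s,c=cv2.connectedComponentsWithStats(m.astype(np.uint8))
    j=1+np.argmax(s[1:,4]);Q=X[l==j]; print('tray',s[j],np.nanmedian(Q[:,2]),cv2.minAreaRect((Q[:,:2]*1000).astype(np.float32)))
    hsvb=cv2.inRange(hsv,(100,120,30),(125,255,255)).ravel()>0
    for zlo,zhi in ((.30,.345),(.13,.147)):
        Q=X2[hsvb&(X2[:,2]>zlo)&(X2[:,2]<zhi)&(X2[:,0]>.3)]
        if len(Q)>10: print(zlo,len(Q),np.median(Q[:,2]),cv2.minAreaRect((Q[:,:2]*1000).astype(np.float32)))
    # bar
    c,s_=np.cos(.201),np.sin(.201); y0=np.array([.609,.0415])
    L=(X2[:,:2]-y0)@np.array([[c,-s_],[s_,c]])
    Q=(abs(L[:,1])<.1)&(abs(L[:,0]+.096)<.025)&(abs(X2[:,2]-.08)<.02)
    if Q.sum(): print('bar',Q.sum(),np.median(L[Q],0),np.percentile(X2[Q,2],95))
    # everything tall in region behind
    Q=(abs(L[:,1])<.14)&(L[:,0]>-.2)&(L[:,0]<.25)
    g=np.nanmax
    for a in np.arange(-.2,.25,.02):
        k=Q&(abs(L[:,0]-a)<.01); print(round(a,2),k.sum(),np.round(np.nanpercentile(X2[k,2],[5,50,95]),3) if k.sum() else '',end=' | ')
    print()
E
```

```text
top
row [ 234  184  110   59 4173] 0.21451192550781717 ((609.1618041992188, 41.52796173095703), (102.59587860107422, 253.44598388671875), 11.4020357131958)
yel 708 [0.60899219 0.04079984 0.21464399] ((607.7499389648438, 41.340999603271484), (97.58023071289062, 45.3050537109375), 11.989235877990723)
tray [370 241 115  93 465] 0.014624959038097352 ((445.1536560058594, -345.30780029296875), (237.88735961914062, 321.7600402832031), 3.9576027393341064)
0.3 1175 0.3260501274665599 ((710.2920532226562, 62.12422180175781), (79.412109375, 275.61572265625), 11.35566520690918)
0.13 44 0.1384716331909911 ((630.1519775390625, 45.485877990722656), (130.90243530273438, 275.0118103027344), 11.569476127624512)
bar 282 [-0.09630603 -0.0001225 ] 0.08569056839942721
-0.2 360 [-0.005 -0.001  0.004] | -0.18 708 [-0.005 -0.     0.004] | -0.16 711 [-0.005 -0.001  0.004] | -0.14 703 [-0.006 -0.001  0.004] | -0.12 788 [-0.005  0.002  0.039] | -0.1 996 [0.011 0.018 0.092] | -0.08 500 [0.01  0.015 0.095] | -0.06 1181 [0.011 0.024 0.193] | -0.04 1664 [0.03  0.21  0.218] | -0.02 871 [0.21  0.215 0.219] | -0.0 859
[... 1175 characters left out ...]
007 -0.001  0.005] | -0.16 418 [-0.007 -0.001  0.005] | -0.14 408 [-0.006 -0.001  0.005] | -0.12 361 [-0.006  0.003  0.062] | -0.1 431 [0.01  0.077 0.093] | -0.08 429 [0.008 0.015 0.091] | -0.06 128 [0.009 0.016 0.209] | -0.04 558 [0.143 0.214 0.218] | -0.02 566 [0.149 0.214 0.218] | -0.0 563 [0.152 0.214 0.219] | 0.02 574 [0.15  0.213 0.218] | 0.04 574 [0.149 0.213 0.218] | 0.06 581 [0.01  0.043 0.329] | 0.08 770 [0.011 0.348 0.358] | 0.1 645 [0.253 0.353 0.359] | 0.12 674 [0.015 0.351 0.359] | 0.14 589 [0.003 0.326 0.353] | 0.16 248 [-0.007 -0.001  0.004] | 0.18 431 [-0.007 -0.001  0.004] | 0.2 442 [-0.007 -0.001  0.004] | 0.22 610 [-0.006  0.002  0.151] | 0.24 635 [-0.004  0.099  0.154] |
```

View pics/topz.png

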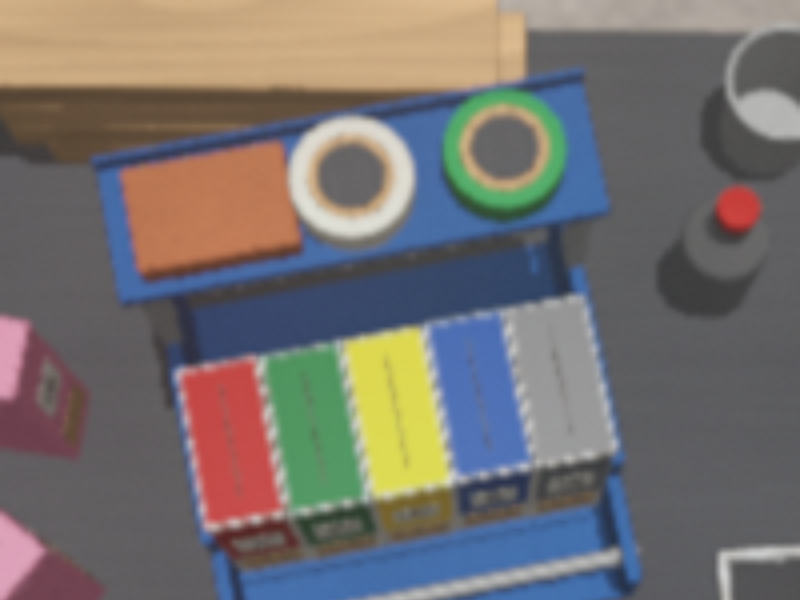

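Measured so far:

| Item | Position (m) | Yaw |
|---|---|---|
| Rack, yellow in the middle | (0.609, 0.040) | about 11.5° |
| Tray | (0.445, −0.345) | about 4° |

The bar and carton heights match the description. The network's "yellow" hits are the pink look-alikes, so I'm ignoring them.

The plan is to tilt the tool 40° outward with tool x along rack y, which puts the camera on the front side.

```bash
cat >> h.py <<'E'
RK=np.array([.609,.040]); YAW=np.radians(11.5)
def rack2w(x,y,z):
    c,s=np.cos(YAW),np.sin(YAW); return np.array([RK[0]+c*x-s*y,RK[1]+s*x+c*y,z])
def w2rack(P):
    c,s=np.cos(YAW),np.sin(YAW); d=np.asarray(P)[:2]-RK; return np.array([c*d[0]+s*d[1],-s*d[0]+c*d[1],P[2]])
def toolR(tilt,yaw=YAW):
    t=np.radians(tilt); M=np.array([[0,np.cos(t),np.sin(t)],[1,0,0],[0,np.sin(t),-np.cos(t)]])
    return R.from_euler('z',yaw)*R.from_matrix(M)
def delta(P,Rt):
    from rig import get_obs
    o=get_obs(); Rc=R.from_quat(o['tool_rot'])
    print('t',round(o['time'],2),'pos',o['position'].round(4),'rack',w2rack(o['position']).round(4),'F',o['ft_force'].round(1),'w',round(o['grip_width'],4),'q',o['q'].round(2))
    print('shift u',(Rc.inv().apply(P-o['position'])/.025).round(2),'rot deg',np.degrees((Rc.inv()*Rt).as_rotvec()).round(1))
E
python3 - <<'E'
from h import *
delta(np.array([.42,-.35,.45]),R.from_euler('z',-np.radians(100))*toolR(0))
delta(np.array([.42,-.35,.45]),R.from_euler('z',-np.radians(100-28))*toolR(0))
delta(rack2w(-.15,0,.42),toolR(40))
E
```

```text
t 0.5 pos [ 0.1732 -0.6004  0.2225] rack [-0.5547 -0.5407  0.2225] F [-0.1  0.4 -0.4] w 0.0873 q [-1.47  0.53  1.43  0.    1.18 -0.18]
shift u [ -6.89 -12.26  -9.1 ] rot deg [ -0.    0.  -75.4]
t 0.5 pos [ 0.1732 -0.6004  0.2225] rack [-0.5547 -0.5407  0.2225] F [-0.1  0.4 -0.4] w 0.0873 q [-1.47  0.53  1.43  0.    1.18 -0.18]
shift u [ -6.89 -12.26  -9.1 ] rot deg [  -0.     0.  -103.4]
t 0.5 pos [ 0.1732 -0.6004  0.2225] rack [-0.5547 -0.5407  0.2225] F [-0.1  0.4 -0.4] w 0.0873 q [-1.47  0.53  1.43  0.    1.18 -0.18]
shift u [-20.27 -17.87  -7.9 ] rot deg [  -2.4   60.1 -165.1]
```

carry_out(deltas=[[1, 0, 0, -2, 0, 0, -8], [1, -1, -1.5, -4, 0, 0, -16], [1, -2, -3.5, -5.5, 0, 0, -24], [1, -3, -5.3, -7, 0, 0, -32], [1, -4, -7, -8.5, 0, 0, -40], [1, -5, -8.8, -9, 0, 0, -48], [1, -6, -10.6, -9, 0, 0, -56], [1, -6.9, -12.3, -9, 0, 0, -64]])

```text
time: 1.3
position: [0.3823, -0.3878, 0.4419]
tool_rot: [0.996, -0.084, 0.001, 0.001]
ft_force: [0.5, -0.0, 0.7]
grip_width: 0.0311
```

```bash
python3 - <<'E'
from h import *
delta(rack2w(-.15,0,.42),toolR(0))
delta(rack2w(-.15,0,.42),toolR(40))
E
```

```text
t 1.3 pos [ 0.3823 -0.3878  0.4419] rack [-0.3074 -0.374   0.4419] F [ 0.5 -0.   0.7] w 0.0311 q [-1.    0.23  1.3   0.    1.61 -0.83]
shift u [  0.48 -16.23   0.84] rot deg [   0.2    0.  -111.1]
t 1.3 pos [ 0.3823 -0.3878  0.4419] rack [-0.3074 -0.374   0.4419] F [ 0.5 -0.   0.7] w 0.0311 q [-1.    0.23  1.3   0.    1.61 -0.83]
shift u [  0.48 -16.23   0.84] rot deg [ -26.2   38.6 -105.9]
```

carry_out(deltas=[[1, 0, -1.5, 0, 0, 0, -8], [1, 0, -3.3, 0, 0, 0, -16], [1, 0, -5, 0, 0, 0, -24.5], [1, 0, -7, 0, 0, 0, -33], [1, 0, -9, 0, 0, 0, -41.5], [1, 0, -11, 0, 0, 0, -50], [1, 0, -12.5, 0, 0, 0, -58.5], [1, 0, -14, 0, 0, 0, -67]])

```text
time: 2.1
position: [0.4412, -0.0421, 0.4403]
tool_rot: [0.877, 0.481, 0.0, 0.0]
ft_force: [0.3, -0.6, -0.1]
grip_width: 0.0007
```

```bash
python3 - <<'E'
from h import *
delta(rack2w(-.15,0,.42),toolR(40))
E
```

```text
t 2.1 pos [ 0.4412 -0.0421  0.4403] rack [-0.1808 -0.047   0.4403] F [ 0.3 -0.6 -0.1] w 0.0007 q [-0.35  0.06  1.51  0.    1.57 -1.35]
shift u [ 2.21 -0.42  0.81] rot deg [-37.9  15.4 -42.2]
```

carry_out(deltas=[[1, 0.5, -0.2, 0.2, -5, 2, -5.6], [1, 1, -0.4, 0.4, -10, 4, -11.2], [1, 1.5, -0.4, 0.6, -15, 6, -16.8], [1, 2, -0.4, 0.8, -20, 8, -22.4], [1, 2.2, -0.4, 0.8, -25, 10, -28], [1, 2.2, -0.4, 0.8, -30, 12.5, -34], [1, 2.2, -0.4, 0.8, -35, 14.5, -39.5], [1, 2.2, -0.4, 0.8, -37.9, 15.4, -42.2]])

```text
time: 2.9
position: [0.4625, 0.0079, 0.4203]
tool_rot: [0.595, 0.727, 0.265, 0.218]
ft_force: [-1.1, 0.4, -0.7]
grip_width: 0.0007
```

carry_out(deltas=[[1, 0, 0, 0, 0, 0, 0], [1, 0, 0, 0, 0, 0, 0]])

```text
time: 3.1
position: [0.4628, 0.0071, 0.4202]
tool_rot: [0.598, 0.725, 0.264, 0.216]
ft_force: [-0.0, 0.0, 0.0]
grip_width: 0.0003
```

```bash
python3 - <<'E'
from h import *
from rig import *
t,n=np.radians(40),0
hook=rack2w(.070,0,.206); z=np.array([np.sin(t),0,-np.cos(t)])
pre=rack2w(.070-.11*np.sin(t),0,.206+.11*np.cos(t))
delta(pre,toolR(40)); delta(hook,toolR(40))
i=camera_info("wrist")
p,d=camera("wrist"); cv2.imwrite("pics/w1.png",p[:,:,::-1]); np.savez("w1.npz",p=p,d=d,**{k:np.array(v) for k,v in i.items()})
p,d,K,o,Rm=load("w1.npz"); X=cloud(p,d,K,o,Rm)
hsv=cv2.cvtColor(p,cv2.COLOR_RGB2HSV)
m=(cv2.inRange(hsv,(22,100,80),(35,255,255))>0)&(abs(X[...,2]-.215)<.012)
if m.sum()>50:
  Q=X[m]; r=cv2.minAreaRect((Q[:,:2]*1000).astype(np.float32)); print(m.sum(),np.median(Q[:,2]),r)
m=(abs(X[...,2]-.215)<.008)
Q=X[m]; print(m.sum(),cv2.minAreaRect((Q[:,:2]*1000).astype(np.float32)))
E
```

```text
t 3.1 pos [0.4628 0.0071 0.4202] rack [-0.1499 -0.0031  0.4202] F [-0.  0.  0.] w 0.0003 q [-0.53 -0.19  1.98  0.59  0.88 -2.57]
shift u [0.17 1.24 7.81] rot deg [-0.1  0.3 -0.5]
t 3.1 pos [0.4628 0.0071 0.4202] rack [-0.1499 -0.0031  0.4202] F [-0.  0.  0.] w 0.0003 q [-0.53 -0.19  1.98  0.59  0.88 -2.57]
shift u [ 0.19  1.25 12.21] rot deg [-0.1  0.3 -0.5]
2313 0.215813275720533 ((610.0562133789062, 39.8912467956543), (100.9567642211914, 46.00245666503906), 11.418682098388672)
13389 ((641.0499877929688, 46.24604034423828), (164.245361328125, 277.0116882324219), 11.546351432800293)
```

View pics/w1.png

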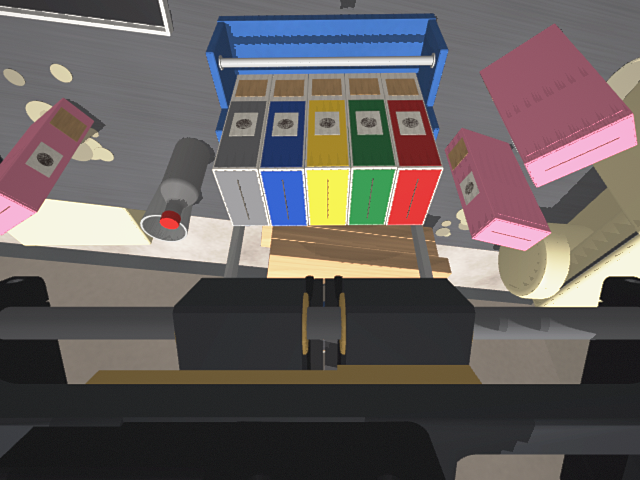

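The wrist view shows yellow in the middle, with its top at about (row 195, col 327). The measured centre of (0.610, 0.040) agrees with the other two cameras. Going to the pre-hook pose.

carry_out(deltas=[[1, 0, 0.2, 1, 0, 0, 0], [1, 0.1, 0.4, 2, 0, 0, 0], [1, 0.1, 0.7, 3.2, 0, 0, 0], [1, 0.2, 1, 4.4, 0, 0, 0], [1, 0.2, 1.2, 5.6, 0, 0, -0.5], [1, 0.2, 1.25, 6.8, 0, 0, -0.5], [1, 0.2, 1.25, 7.8, 0, 0.3, -0.5], [1, 0.2, 1.25, 7.8, 0, 0.3, -0.5]])

```text
time: 3.95
position: [0.6097, 0.0427, 0.2878]
tool_rot: [0.593, 0.73, 0.264, 0.213]
ft_force: [-0.4, -0.3, 0.1]
grip_width: 0.0008
```

```bash
sed -i 's/RK=np.array(\[.609,.040\])/RK=np.array([.6097,.040])/' h.py; python3 - <<'E'
from h import *
from rig import *
hook=rack2w(.074,0,.206)
delta(hook,toolR(40))
for n in ["wrist","scene"]:
    p,d=camera(n); cv2.imwrite(f"pics/{n}2.png",p[:,:,::-1])
cv2.imwrite("pics/scene2z.png",cv2.resize(p[100:300,230:480,::-1],None,fx=3,fy=3))
E
```

```text
t 3.95 pos [0.6097 0.0427 0.2878] rack [0.0006 0.0027 0.2878] F [-0.4 -0.3  0.1] w 0.0008 q [-0.26  0.26  1.93  0.77  0.43 -2.67]
shift u [-0.13  0.17  4.39] rot deg [-0.3 -0.3  0.2]
```

View pics/wrist2.png

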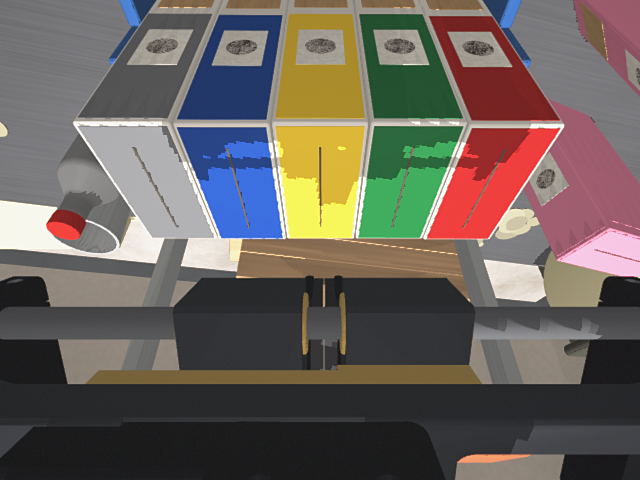

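View pics/scene2z.png

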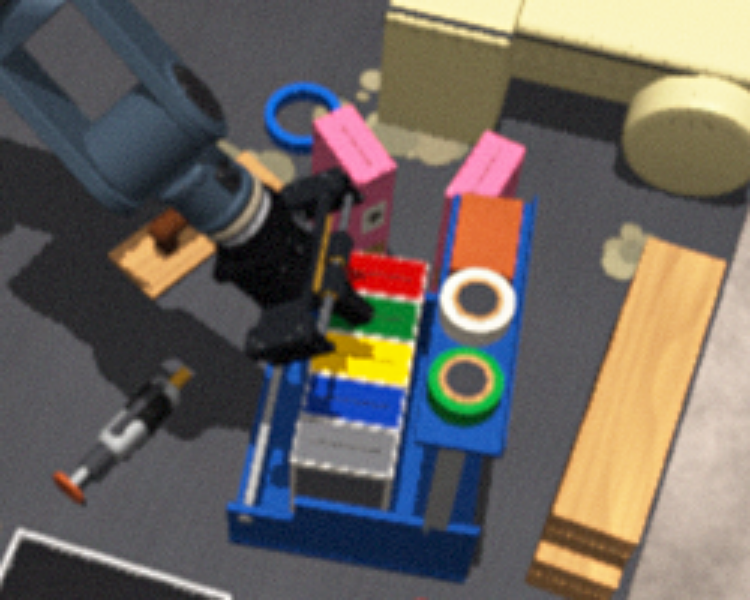

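carry_out(deltas=[[1, 0, 0, 0.5, 0, 0, 0], [1, -0.1, 0.1, 1, 0, 0, 0], [1, -0.1, 0.15, 1.5, 0, 0, 0], [1, -0.1, 0.15, 2, 0, 0, 0]])

```text
time: 4.45
position: [0.6442, 0.0458, 0.2546]
tool_rot: [0.593, 0.729, 0.265, 0.216]
ft_force: [-0.2, 0.1, -0.1]
grip_width: 0.0006
```

```bash
python3 - <<'E'
from h import *
delta(rack2w(.074,0,.206),toolR(40))
delta(rack2w(.074,0,.206),toolR(35))
E
```

```text
t 4.45 pos [0.6442 0.0458 0.2546] rack [ 0.0349 -0.0012  0.2546] F [-0.2  0.1 -0.1] w 0.0006 q [-0.23  0.36  1.9   0.88  0.36 -2.76]
shift u [ 0.04 -0.05  2.49] rot deg [ 0.  -0.1  0.2]
t 4.45 pos [0.6442 0.0458 0.2546] rack [ 0.0349 -0.0012  0.2546] F [-0.2  0.1 -0.1] w 0.0006 q [-0.23  0.36  1.9   0.88  0.36 -2.76]
shift u [ 0.04 -0.05  2.49] rot deg [ 5.  -0.1  0.2]
```

Joint 6 is approaching its limit in this flip. Before turning the tool 180° about its axis, I'll check the gripper's extent on the camera side from depth.

```bash
python3 - <<'E'
from h import *
from rig import *
o=get_obs(); Rc=R.from_quat(o['tool_rot']).as_matrix()
for n in ["scene","top"]:
    i=camera_info(n); p,d=camera(n)
    cv2.imwrite(f"pics/{n}3.png",p[:,:,::-1])
    X=cloud(p,d,i['mtx'],i['origin'],R.from_quat(i['rotation']).as_matrix()).reshape(-1,3)
    T=(X-o['position'])@Rc
    dark=(p.reshape(-1,3).max(1)<120)
    for a in np.arange(-.30,.0,.02):
        k=dark&(abs(T[:,2]-a)<.01)&(abs(T[:,0])<.12)&(abs(T[:,1])<.14)
        if k.sum()>5: print(n,round(a,2),k.sum(),'x',np.percentile(T[k,0],[1,99]).round(3),'y',np.percentile(T[k,1],[1,99]).round(3))
E
```

```text
scene -0.3 330 x [-0.06   0.043] y [-0.038  0.067]
scene -0.28 168 x [-0.054  0.037] y [-0.036  0.064]
scene -0.26 194 x [-0.04   0.008] y [-0.025  0.037]
scene -0.24 165 x [-0.038  0.012] y [-0.012  0.045]
scene -0.22 163 x [-0.038  0.02 ] y [-0.021  0.037]
scene -0.2 77 x [-0.04   0.018] y [-0.021  0.033]
scene -0.18 241 x [-0.053  0.023] y [-0.034  0.038]
scene -0.16 195 x [-0.055  0.012] y [-0.037  0.037]
scene -0.14 144 x [-0.055  0.012] y [-0.022  0.024]
scene -0.12 586 x [-0.098  0.09 ] y [-0.035  0.037]
scene -0.1 348 x [-0.099  0.09 ] y [-0.034  0.038]
scene -0.08 315 x [-0.091  0.082] y [-0.036  0.038]
scene -0.06 7 x [-0.107  0.072] y [-0.034  0.089]
scene -0.04 278 x [-0.12   0.014] y [-0.005  0.125]
scene -0.02 242 x [-0.12   0.008] y [-0.092  0.13 ]
top -0.3 304 x [-0.055  0.057] y [-0.035  0.066]
top -0.28 108 x [-0.032  0.052] y [0.006 0.064]
top -0.26 42 x [-0.035  0.026] y [-0.003  0.057]
top -0.24 46 x [-0.032 -0.001] y [0.005 0.046]
top -0.22 130 x [-0.034  0.029] y [-0.004  0.037]
top -0.2 51 x [-0.034  0.035] y [0.006 0.034]
top -0.18 286 x [-0.047  0.038] y [-0.021  0.036]
top -0.16 265 x [-0.049  0.016] y [-0.036  0.037]
top -0.14 9 x [-0.035  0.016] y [0.019 0.022]
top -0.12 916 x [-0.092  0.093] y [-0.036  0.035]
top -0.1 733 x [-0.093  0.093] y [-0.034  0.037]
top -0.08 193 x [-0.084  0.085] y [-0.029  0.037]
top -0.06 11 x [-0.097 -0.064] y [0.04  0.091]
top -0.04 581 x [-0.106  0.115] y [0.002 0.126]
top -0.02 291 x [-0.112  0.106] y [-0.102  0.128]
```

View pics/top3.png

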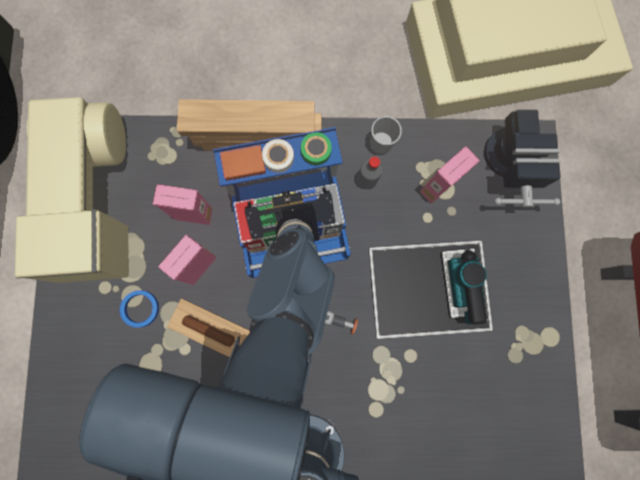

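The camera adds no bulk, so I'll retreat and flip.

carry_out(deltas=[[1, 0, 0, -1.2, 0, 0, 0], [1, 0, 0, -2.8, 0, 0, 0], [1, 0, 0, -4.4, 0, 0, 0], [1, 0, 0, -6, 0, 0, 8], [1, 0, 0, -6, 0, 0, 16], [1, 0, 0, -6, 0, 0, 24], [1, 0, 0, -6, 0, 0, 32], [1, 0, 0, -6, 0, 0, 40]])

```text
time: 5.35
position: [0.5484, 0.0265, 0.3701]
tool_rot: [0.808, 0.48, 0.323, 0.112]
ft_force: [0.4, 0.1, 0.2]
grip_width: 0.0006
```

carry_out(deltas=[[1, 0, 0, 0, 0, 0, 8], [1, 0, 0, 0, 0, 0, 16], [1, 0, 0, 0, 0, 0, 24], [1, 0, 0, 0, 0, 0, 32], [1, 0, 0, 0, 0, 0, 40], [1, 0, 0, 0, 0, 0, 48], [1, 0, 0, 0, 0, 0, 56], [1, 0, 0, 0, 0, 0, 64]])

```text
time: 6.15
position: [0.5485, 0.0265, 0.3698]
tool_rot: [0.94, -0.021, 0.333, -0.077]
ft_force: [0.4, -0.4, -0.0]
grip_width: 0.0004
```

carry_out(deltas=[[1, 0, 0, 0, 0, 0, 8], [1, 0, 0, 0, 0, 0, 16], [1, 0, 0, 0, 0, 0, 24], [1, 0, 0, 0, 0, 0, 32], [1, 0, 0, 0, 0, 0, 40], [1, 0, 0, 0, 0, 0, 48], [1, 0, 0, 0, 0, 0, 56], [1, 0, 0, 0, 0, 0, 64]])

```text
time: 6.95
position: [0.5484, 0.0266, 0.3698]
tool_rot: [0.785, -0.516, 0.242, -0.241]
ft_force: [0.6, 0.7, -0.7]
grip_width: 0.0007
```

carry_out(deltas=[[1, 0, 0, 0, 0, 0, 8], [1, 0, 0, 0, 0, 0, 12], [1, 0, 0, 0, 0, 0, 12]])

```text
time: 7.25
position: [0.5485, 0.0265, 0.3698]
tool_rot: [0.729, -0.593, 0.216, -0.265]
ft_force: [-0.2, -0.7, -0.3]
grip_width: 0.0006
```

```bash
cat >> h.py <<'E'
def toolB(tilt,yaw=YAW): return toolR(tilt,yaw)*R.from_euler('z',np.pi)
E
python3 - <<'E'
from h import *
delta(rack2w(.035,0,.2546),toolB(40))
delta(rack2w(.074,0,.206),toolB(40))
E
```

```text
t 7.25 pos [0.5485 0.0265 0.3698] rack [-0.0627 -0.001   0.3698] F [-0.2 -0.7 -0.3] w 0.0006 q [-0.35  0.04  1.93  0.6   0.64  0.62]
shift u [-0.03 -0.03  6.04] rot deg [0.  0.1 0.2]
t 7.25 pos [0.5485 0.0265 0.3698] rack [-0.0627 -0.001   0.3698] F [-0.2 -0.7 -0.3] w 0.0006 q [-0.35  0.04  1.93  0.6   0.64  0.62]
shift u [-0.02  0.02  8.53] rot deg [0.  0.1 0.2]
```

carry_out(deltas=[[1, 0, -0.1, 1.5, 0, 0, 0], [1, 0, -0.2, 3, 0, 0, 0], [1, 0, -0.2, 4.5, 0, 0, 0], [1, 0, -0.2, 5.8, 0, 0, 0], [1, 0, -0.2, 6.6, 0, 0, 0], [1, 0, -0.2, 7.2, 0, 0, 0], [1, 0, -0.2, 7.5, 0, 0, 0]])

```text
time: 7.95
position: [0.6707, 0.0519, 0.2276]
tool_rot: [0.73, -0.593, 0.215, -0.264]
ft_force: [-1.1, -0.2, 0.1]
grip_width: 0.0006
```

```bash
python3 - <<'E'
from h import *
from rig import *
delta(rack2w(.074,0,.206),toolB(40))
for n in ["wrist","scene"]:
    p,d=camera(n); cv2.imwrite(f"pics/{n}4.png",p[:,:,::-1])
cv2.imwrite("pics/scene4z.png",cv2.resize(p[150:300,280:480,::-1],None,fx=4,fy=4))
E
```

```text
t 7.95 pos [0.6707 0.0519 0.2276] rack [ 0.0621 -0.0005  0.2276] F [-1.1 -0.2  0.1] w 0.0006 q [-0.21  0.44  1.86  0.95  0.32  0.32]
shift u [-0.02  0.19  0.97] rot deg [0.1 0.2 0.2]
```

View pics/wrist4.png

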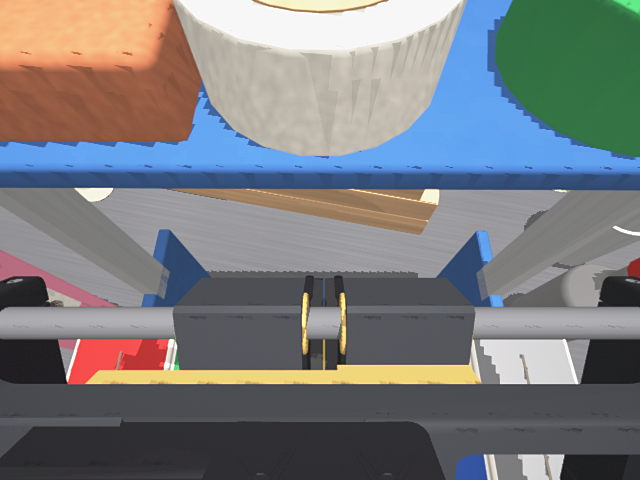

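View pics/scene4z.png

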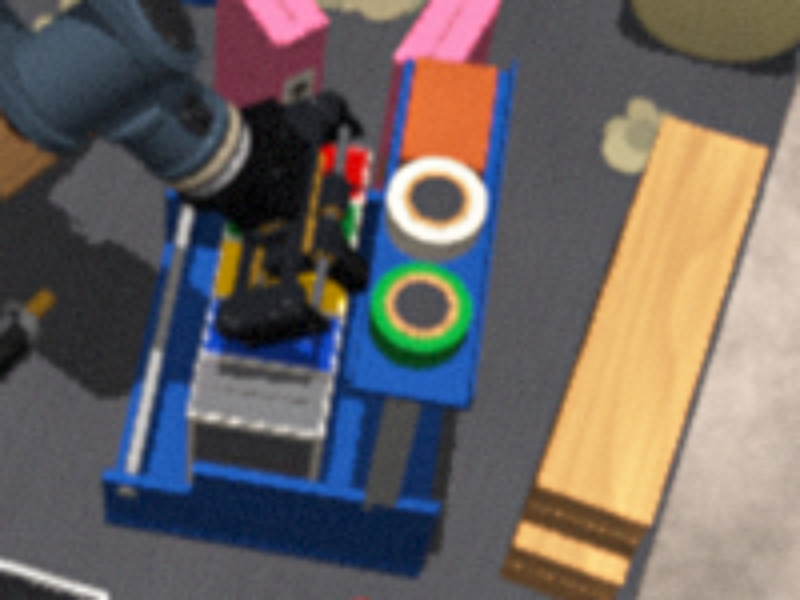

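The shelf (front edge at row 185) is clear of the gripper, and the scene view shows the finger over yellow's back edge. Lowering the last 27 mm.

carry_out(deltas=[[1, 0, 0, 0.4, 0, 0, 0], [1, 0, 0, 0.8, 0, 0, 0], [1, 0, 0, 1.1, 0, 0, 0], [1, 0, 0, 1.1, 0, 0, 0]])

```text
time: 8.45
position: [0.6879, 0.0554, 0.2072]
tool_rot: [0.729, -0.593, 0.215, -0.265]
ft_force: [0.5, -0.6, -0.2]
grip_width: 0.0002
```

```bash
cat > tip.py <<'E'
from h import *
from rig import *
# rack-plane path -> tool units (tool y = -n, tool z)
o=get_obs(); p0=w2rack(o['position'])
print(p0.round(4), o['ft_force'].round(1), o['q'].round(2))
t=np.radians(40); n=np.array([np.cos(t),np.sin(t)]); z=np.array([np.sin(t),-np.cos(t)])
for th in (0,5,10,15,20,25,30,37):
    a=np.radians(th); e=np.array([-.052+.1*np.cos(a)-.2*np.sin(a),.015+.1*np.sin(a)+.2*np.cos(a)])
    tc=e+.020*z+.0095*n; d=tc-p0[[0,2]]
    print(th,tc.round(3),'ty',(-d@n/.025).round(2),'tz',(d@z/.025).round(2))
E
python3 tip.py
```

```text
[ 0.0797 -0.0005  0.2072] [ 0.5 -0.6 -0.2] [-0.19  0.49  1.84  1.02  0.3   0.26]
0 [0.068 0.206] ty 0.39 tz -0.26
5 [0.05  0.214] ty 0.73 tz -0.96
10 [0.032 0.22 ] ty 1.13 tz -1.63
15 [0.013 0.225] ty 1.59 tz -2.26
20 [-0.006  0.228] ty 2.1 tz -2.85
25 [-0.026  0.229] ty 2.66 tz -3.39
30 [-0.045  0.229] ty 3.27 tz -3.88
37 [-0.072  0.226] ty 4.18 tz -4.48
```

Now pull: first to contact, then about 8° of tip.

carry_out(deltas=[[1, 0, 0.2, -0.15, 0, 0, 0], [1, 0, 0.4, -0.25, 0, 0, 0], [1, 0, 0.5, -0.45, 0, 0, 0], [1, 0, 0.6, -0.7, 0, 0, 0], [1, 0, 0.75, -0.95, 0, 0, 0], [1, 0, 0.9, -1.2, 0, 0, 0], [1, 0, 1.05, -1.45, 0, 0, 0]])

```text
time: 9.15
position: [0.6454, 0.0461, 0.2204]
tool_rot: [0.729, -0.593, 0.217, -0.265]
ft_force: [2.3, 0.4, 4.9]
grip_width: 0.0007
```

```bash
python3 tip.py; python3 - <<'E'
from rig import *
import cv2
p,d=camera("scene"); cv2.imwrite("pics/s5.png",cv2.resize(p[150:300,280:480,::-1],None,fx=4,fy=4))
E
```

```text
[ 0.0362 -0.0011  0.2204] [2.3 0.4 4.9] [-0.23  0.42  1.93  1.11  0.31  0.13]
0 [0.068 0.206] ty -0.6 tz 1.27
5 [0.05  0.214] ty -0.26 tz 0.57
10 [0.032 0.22 ] ty 0.14 tz -0.1
15 [0.013 0.225] ty 0.6 tz -0.74
20 [-0.006  0.228] ty 1.11 tz -1.33
25 [-0.026  0.229] ty 1.67 tz -1.87
30 [-0.045  0.229] ty 2.28 tz -2.36
37 [-0.072  0.226] ty 3.19 tz -2.96
```

View pics/s5.png

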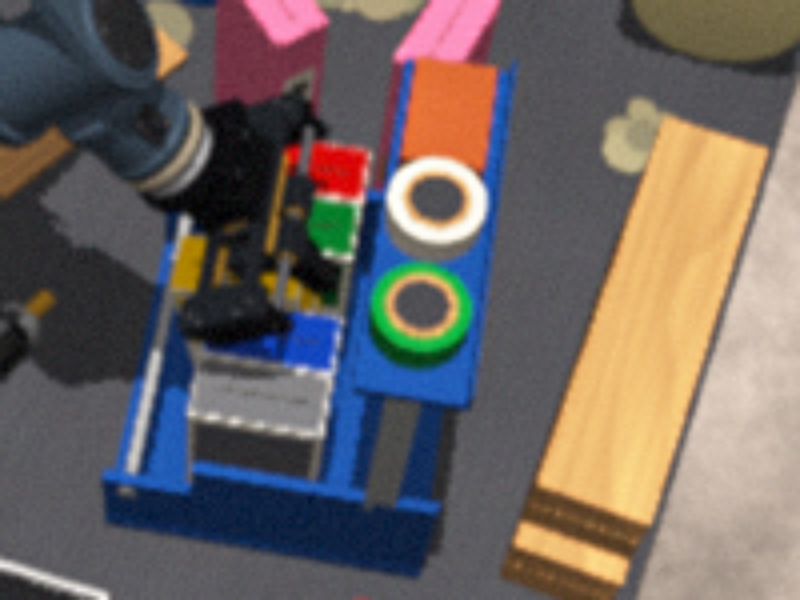

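Yellow is tipping while its neighbours stay put, and the forces are small. Continuing past balance.

carry_out(deltas=[[1, 0, 0.3, -0.3, 0, 0, 0], [1, 0, 0.55, -0.65, 0, 0, 0], [1, 0, 0.8, -1, 0, 0, 0], [1, 0, 1.1, -1.3, 0, 0, 0], [1, 0, 1.4, -1.6, 0, 0, 0], [1, 0, 1.7, -1.85, 0, 0, 0], [1, 0, 1.95, -2.1, 0, 0, 0], [1, 0, 2.2, -2.3, 0, 0, 0]])

```text
time: 10.0
position: [0.5658, 0.0307, 0.2269]
tool_rot: [0.729, -0.593, 0.215, -0.264]
ft_force: [0.4, -0.4, -0.0]
grip_width: 0.0004
```

```bash
python3 tip.py; python3 - <<'E'
from rig import *
import cv2
p,d=camera("scene"); cv2.imwrite("pics/s6.png",cv2.resize(p[150:300,280:480,::-1],None,fx=4,fy=4))
E
```

```text
[-0.0449 -0.0004  0.2269] [ 0.4 -0.4 -0. ] [-0.33  0.32  2.1   1.31  0.34 -0.14]
0 [0.068 0.206] ty -2.92 tz 3.55
5 [0.05  0.214] ty -2.58 tz 2.85
10 [0.032 0.22 ] ty -2.18 tz 2.18
15 [0.013 0.225] ty -1.72 tz 1.55
20 [-0.006  0.228] ty -1.21 tz 0.96
25 [-0.026  0.229] ty -0.65 tz 0.42
30 [-0.045  0.229] ty -0.04 tz -0.07
37 [-0.072  0.226] ty 0.87 tz -0.67
```

View pics/s6.png

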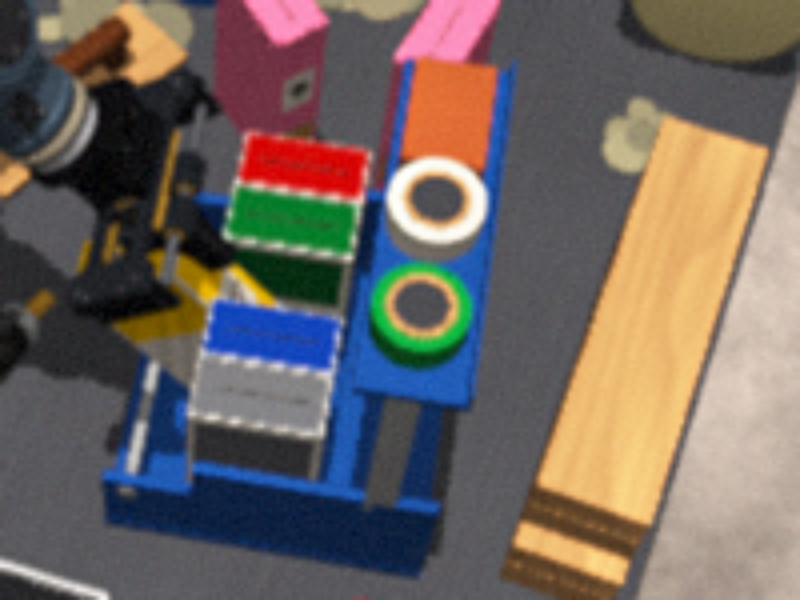

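Contact force is zero, so yellow is lying on the bar. I'll back the tool off along its axis and measure the lean.

carry_out(deltas=[[1, 0, -0.2, -0.3, 0, 0, 0], [1, 0, -0.3, -1, 0, 0, 0], [1, 0, -0.3, -2, 0, 0, 0], [1, 0, -0.3, -3, 0, 0, 0], [1, 0, -0.3, -4, 0, 0, 0], [1, 0, -0.3, -5, 0, 0, 0], [-1, 0, -0.3, -5.6, 0, 0, 0], [-1, 0, -0.3, -5.6, 0, 0, 0]])

```text
time: 10.85
position: [0.4845, 0.0133, 0.3409]
tool_rot: [0.729, -0.593, 0.217, -0.265]
ft_force: [0.1, 0.3, 0.7]
grip_width: 0.0096
```

```bash
python3 - <<'E'
from h import *
from rig import *
o=get_obs(); print(w2rack(o['position']).round(4),o['q'].round(2))
for n in ["scene","wrist"]:
    i=camera_info(n); p,d=camera(n); cv2.imwrite(f"pics/{n}7.png",p[:,:,::-1])
    X=cloud(p,d,i['mtx'],i['origin'],R.from_quat(i['rotation']).as_matrix())
    hsv=cv2.cvtColor(p,cv2.COLOR_RGB2HSV)
    m=(cv2.inRange(hsv,(22,120,60),(35,255,255))>0)
    Q=X[m]; c,s=np.cos(YAW),np.sin(YAW)
    L=np.c_[(Q[:,:2]-RK)@np.array([[c,-s],[s,c]]),Q[:,2]]
    k=(abs(L[:,1])<.06)&(L[:,0]>-.25)&(L[:,0]<.06)&(L[:,2]>.03); L=L[k]
    print(n,len(L),'yrange',np.percentile(L[:,1],[1,50,99]).round(3),'x',np.percentile(L[:,0],[1,99]).round(3),'z',np.percentile(L[:,2],[1,99]).round(3))
    # tilt: for each th, project extremes along carton axes with pivot(-.052,.015)
    for th in (33,35,37,39,41):
        a=np.radians(th); zc=np.array([-np.sin(a),np.cos(a)]); xc=np.array([np.cos(a),np.sin(a)])
        B=(L[:,[0,2]]-[-.052,.015]); 
        print(th,'z hist peak',np.percentile(B@zc,[50,90,97]).round(3),'x',np.percentile(B@xc,[3,50,90,97]).round(3))
    np.save(f"{n}7L.npy",L)
E
```

```text
[-0.128  -0.0012  0.3409] [-0.48 -0.03  2.1   0.75  0.63  0.37]
scene 751 yrange [-0.031 -0.013  0.023] x [-0.16  -0.015] z [0.125 0.233]
33 z hist peak [0.18  0.2   0.201] x [0.001 0.063 0.097 0.1  ]
35 z hist peak [0.178 0.197 0.199] x [0.008 0.069 0.103 0.105]
37 z hist peak [0.175 0.195 0.197] x [0.014 0.076 0.108 0.11 ]
39 z hist peak [0.172 0.193 0.195] x [0.02  0.081 0.113 0.115]
41 z hist peak [0.169 0.191 0.193] x [0.026 0.087 0.119 0.121]
wrist 2704 yrange [-0.022 -0.002  0.022] x [-0.162 -0.005] z [0.136 0.423]
33 z hist peak [0.195 0.2   0.201] x [0.015 0.087 0.102 0.105]
35 z hist peak [0.194 0.197 0.198] x [0.022 0.094 0.106 0.108]
37 z hist peak [0.193 0.194 0.195] x [0.029 0.101 0.111 0.111]
39 z hist peak [0.19  0.192 0.193] x [0.036 0.108 0.117 0.117]
41 z hist peak [0.186 0.191 0.192] x [0.042 0.114 0.123 0.124]
```

View pics/scene7.png

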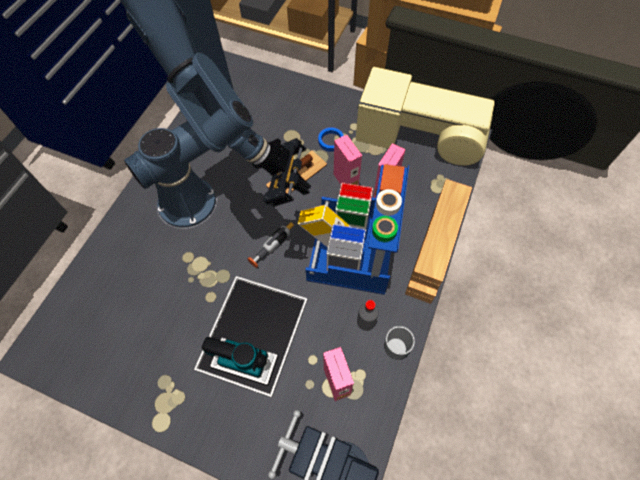

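View pics/wrist7.png

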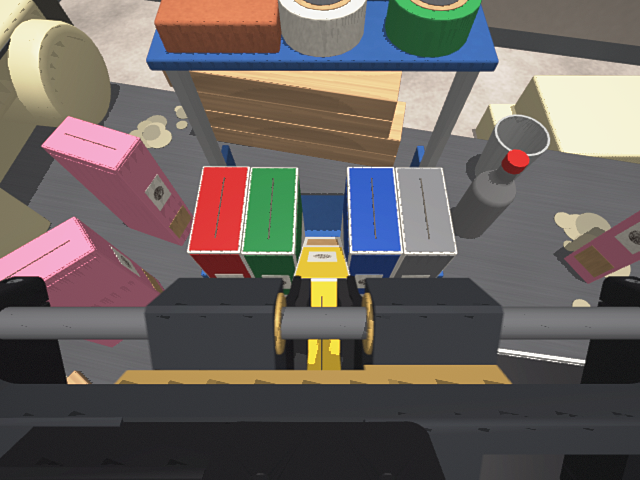

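The scene and wrist views show yellow leaning over the bar at about (220, 322) in the scene. The other four cartons are upright. Next I'll fit the lean.

```bash
python3 - <<'E'
from h import *
from scipy.optimize import minimize
for n in ["scene","wrist"]:
    L=np.load(f"{n}7L.npy"); L=L[(L[:,2]<.26)]
    B=L[:,[0,2]]
    best=None
    for th in np.arange(25,45,.5):
        a=np.radians(th); zc=np.array([-np.sin(a),np.cos(a)]); xc=np.array([np.cos(a),np.sin(a)])
        f=lambda v: np.minimum(np.minimum(abs(B@zc-v[0]),abs(B@xc-v[1])),.01).mean()
        r=minimize(f,[np.percentile(B@zc,85),np.percentile(B@xc,85)],method='Nelder-Mead')
        if best is None or r.fun<best[0]: best=(r.fun,th,r.x)
    fun,th,(tz,tx)=best; a=np.radians(th); zc=np.array([-np.sin(a),np.cos(a)]); xc=np.array([np.cos(a),np.sin(a)])
    mt=zc*tz+xc*(tx-.05); print(n,best,'midtop',mt.round(4),'foot front',(zc*(tz-.2)+xc*(tx-.1)).round(4),'ymid',np.percentile(L[:,1],[2,98]).mean())
    for dep in (.045,.055): print('tcp',dep,(mt-zc*dep).round(4))
E
```

```text
scene (np.float64(0.0043976198485582855), np.float64(36.5), array([0.2373284 , 0.07301608])) midtop [-0.1227  0.2045] foot front [-0.0439  0.014 ] ymid -0.003765272650704924
tcp 0.045 [-0.0959  0.1683]
tcp 0.055 [-0.09    0.1603]
wrist (np.float64(0.00039877741100086665), np.float64(37.0), array([0.236609  , 0.07797328])) midtop [-0.1201  0.2058] foot front [-0.0396  0.016 ] ymid -7.172377341789667e-05
tcp 0.045 [-0.093   0.1699]
tcp 0.055 [-0.087   0.1619]
```

```bash
python3 - <<'E'
from h import *
delta(rack2w(-.156,-.001,.254),toolB(37))
delta(rack2w(-.089,-.001,.164),toolB(37))
E
```

```text
t 10.95 pos [0.4849 0.0135 0.3394] rack [-0.1276 -0.0011  0.3394] F [-0.2 -0.5 -0.5] w 0.0168 q [-0.48 -0.03  2.1   0.75  0.63  0.37]
shift u [-0.01  3.07  1.89] rot deg [-2.9  0.1  0.2]
t 10.95 pos [0.4849 0.0135 0.3394] rack [-0.1276 -0.0011  0.3394] F [-0.2 -0.5 -0.5] w 0.0168 q [-0.48 -0.03  2.1   0.75  0.63  0.37]
shift u [-0.    3.32  6.37] rot deg [-2.9  0.1  0.2]
```

carry_out(deltas=[[-1, 0, 0, 0, 0, 0, 0], [-1, 0, 0.6, 0, -0.5, 0, 0], [-1, 0, 1.2, 0.2, -1, 0, 0], [-1, 0, 1.8, 0.6, -1.5, 0, 0], [-1, 0, 2.4, 1, -2, 0, 0], [-1, 0, 2.8, 1.4, -2.5, 0, 0], [-1, 0, 3.05, 1.9, -2.9, 0, 0], [-1, 0, 3.05, 1.9, -2.9, 0, 0]])

```text
time: 11.75
position: [0.4573, 0.0083, 0.2521]
tool_rot: [0.736, -0.599, 0.198, -0.246]
ft_force: [0.1, 0.1, -0.2]
grip_width: 0.0802
```

```bash
python3 - <<'E'
from h import *
from rig import *
delta(rack2w(-.089,-.001,.164),toolB(37))
for n in ["scene","wrist"]:
    i=camera_info(n); p,d=camera(n); cv2.imwrite(f"pics/{n}8.png",p[:,:,::-1])
    X=cloud(p,d,i['mtx'],i['origin'],R.from_quat(i['rotation']).as_matrix())
    hsv=cv2.cvtColor(p,cv2.COLOR_RGB2HSV)
E
```

```text
t 11.75 pos [0.4573 0.0083 0.2521] rack [-0.1556 -0.0007  0.2521] F [ 0.1  0.1 -0.2] w 0.0802 q [-0.51  0.12  2.26  1.04  0.48 -0.03]
shift u [ 0.03 -0.03  4.42] rot deg [0.2 0.3 0.1]
```

View pics/wrist8.png

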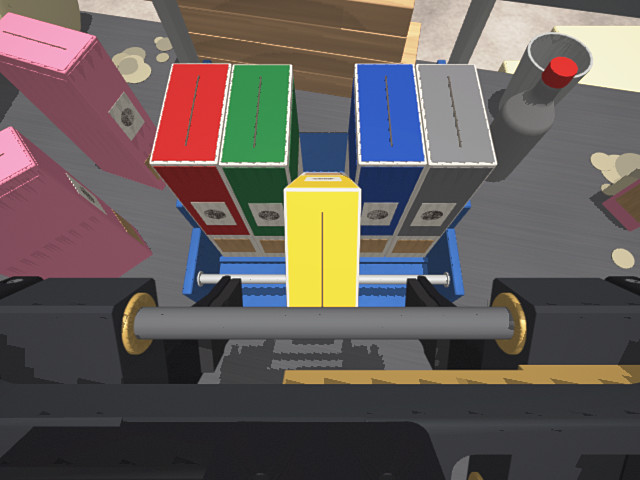

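Yellow (cols 285–360) is centred between the open fingers. Advancing along its axis.

carry_out(deltas=[[-1, 0, 0, 0.8, 0, 0, 0], [-1, 0, 0, 1.6, 0, 0, 0], [-1, 0, 0, 2.4, 0, 0, 0], [-1, 0, 0, 3.1, 0, 0, 0], [-1, 0, 0, 3.8, 0, 0, 0], [-1, 0, 0, 4.3, 0, 0, 0], [-1, 0, 0, 4.3, 0, 0, 0]])

```text
time: 12.55
position: [0.5224, 0.0208, 0.1681]
tool_rot: [0.736, -0.598, 0.2, -0.246]
ft_force: [-0.3, 0.0, 0.2]
grip_width: 0.0872
```

carry_out(deltas=[[0, 0, 0, 0, 0, 0, 0], [0.2, 0, 0, 0, 0, 0, 0], [0.4, 0, 0, 0, 0, 0, 0], [0.6, 0, 0, 0, 0, 0, 0], [1, 0, 0, 0, 0, 0, 0], [1, 0, 0, 0, 0, 0, 0]], force=35)

```text
time: 13.15
position: [0.5213, 0.0209, 0.1689]
tool_rot: [0.735, -0.598, 0.201, -0.246]
ft_force: [-0.2, 0.9, 0.9]
grip_width: 0.05
```

```bash
python3 - <<'E'
from h import *
from rig import *
delta(rack2w(-.089,-.001,.164),toolB(37))
p,d=camera("wrist"); cv2.imwrite("pics/w9.png",p[:,:,::-1])
E
```

```text
t 13.15 pos [0.5213 0.0209 0.1689] rack [-0.0904 -0.0011  0.1689] F [-0.2  0.9  0.9] w 0.05 q [-0.38  0.42  2.23  1.77  0.35 -0.69]
shift u [-0.    0.07  0.19] rot deg [-0.1  0.1  0.2]
```

View pics/w9.png

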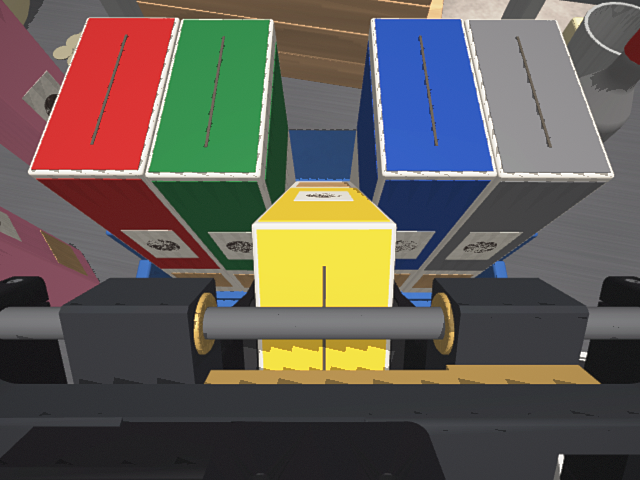

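The grip reads 50 mm, which is the carton's thickness. The four neighbours are in line. Pulling out along the lean, then up.

carry_out(deltas=[[1, 0, 0, 0, 0, 0, 0], [1, 0, 0, -0.3, 0, 0, 0], [1, 0, 0, -0.8, 0, 0, 0], [1, 0, 0, -1.4, 0, 0, 0], [1, 0, 0, -2, 0, 0, 0], [1, 0, 0, -2.6, 0, 0, 0], [1, 0, 0, -3.1, 0, 0, 0], [1, 0, 0, -3.2, 0, 0, 0]], force=55)

```text
time: 14.0
position: [0.474, 0.011, 0.2333]
tool_rot: [0.735, -0.598, 0.201, -0.246]
ft_force: [2.6, 1.4, -3.0]
grip_width: 0.0498
```

```bash
cat > see.py <<'E'
from h import *
from rig import *
import sys
tag=sys.argv[1]
delta(rack2w(-.138,-.001,.30),toolB(37))
p,d=camera("scene"); cv2.imwrite(f"pics/s{tag}.png",cv2.resize(p[120:330,200:480,::-1],None,fx=2.8,fy=2.8))
E
python3 see.py 10
```

```text
t 14.0 pos [0.474  0.011  0.2333] rack [-0.1388 -0.0013  0.2333] F [ 2.6  1.4 -3. ] w 0.0498 q [-0.48  0.19  2.26  1.2   0.42 -0.17]
shift u [-0.01 -1.63 -2.11] rot deg [-0.1  0.1  0.2]
```

View pics/s10.png

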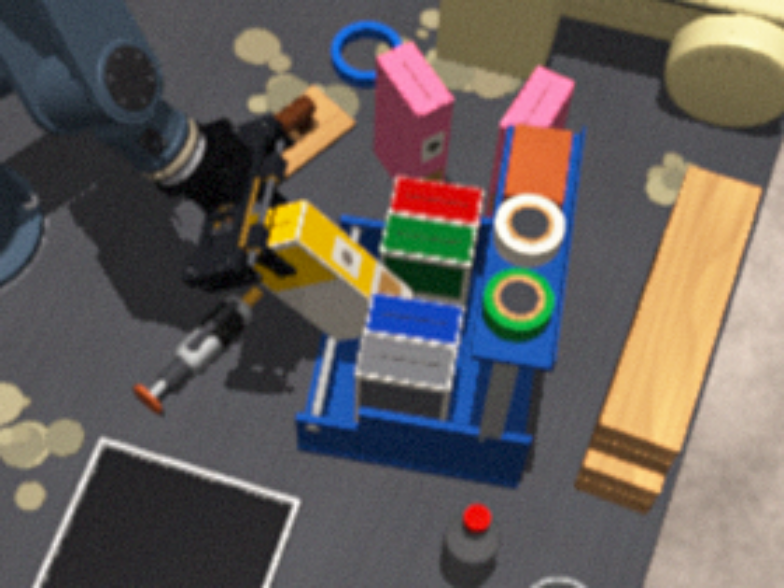

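Coming out cleanly. Going straight up about 70 mm.

carry_out(deltas=[[1, 0, -0.2, -0.3, 0, 0, 0], [1, 0, -0.5, -0.7, 0, 0, 0], [1, 0, -0.8, -1.1, 0, 0, 0], [1, 0, -1.1, -1.5, 0, 0, 0], [1, 0, -1.4, -1.9, 0, 0, 0], [1, 0, -1.7, -2.3, 0, 0, 0], [1, 0, -1.7, -2.3, 0, 0, 0]])

```text
time: 14.75
position: [0.4736, 0.011, 0.3042]
tool_rot: [0.736, -0.598, 0.201, -0.246]
ft_force: [0.3, -0.8, -3.5]
grip_width: 0.0499
```

```bash
python3 see.py 11
```

```text
t 14.75 pos [0.4736 0.011  0.3042] rack [-0.1391 -0.0013  0.3042] F [ 0.3 -0.8 -3.5] w 0.0499 q [-0.48  0.02  2.15  0.76  0.58  0.32]
shift u [-0.01  0.07  0.16] rot deg [-0.1  0.1  0.3]
```

View pics/s11.png

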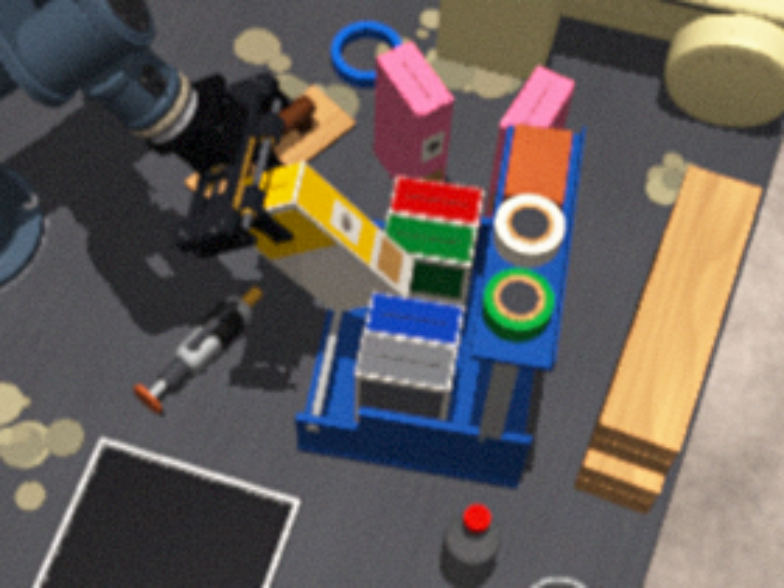

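Yellow is free of the rack: its centre is at about 0.26 m and the weight reads about 3.5 N. Turning it upright.

carry_out(deltas=[[1, 0, -0.2, -0.2, -4, 0, 0], [1, 0, -0.4, -0.4, -9, 0, 0], [1, 0, -0.5, -0.6, -14, 0, 0], [1, 0, -0.5, -0.6, -19, 0, 0], [1, 0, -0.5, -0.6, -24, 0, 0], [1, 0, -0.5, -0.6, -29, 0, 0], [1, 0, -0.5, -0.6, -34, 0, 0], [1, 0, -0.5, -0.6, -37, 0, 0]])

```text
time: 15.6
position: [0.4748, 0.0121, 0.3216]
tool_rot: [0.776, -0.63, -0.002, 0.001]
ft_force: [0.4, 0.3, -3.5]
grip_width: 0.0497
```

```bash
cat > tray.py <<'E'
from h import *
TY=np.radians(4); TR=np.array([.445,-.345])
def tray2w(x,y,z):
    c,s=np.cos(TY),np.sin(TY); return np.array([TR[0]+c*x-s*y,TR[1]+s*x+c*y,z])
E
python3 see.py 12; python3 - <<'E'
from tray import *
from rig import *
delta(tray2w(0,.075,.30),toolB(0,TY))
delta(tray2w(0,.075,.30),toolB(0,YAW))
i=camera_info("wrist");p,d=camera("wrist"); cv2.imwrite("pics/w12.png",p[:,:,::-1])
E
```

```text
t 15.6 pos [0.4748 0.0121 0.3216] rack [-0.1377 -0.0005  0.3216] F [ 0.4  0.3 -3.5] w 0.0497 q [-0.21  0.21  1.66  0.    1.28  1.15]
shift u [0.02 0.01 0.86] rot deg [37.2  0.3  0.3]
t 15.65 pos [0.4759 0.012  0.3214] rack [-0.1367 -0.0008  0.3214] F [ 1.4  0.  -3.4] w 0.05 q [-0.21  0.21  1.65  0.    1.28  1.15]
shift u [10.75  3.73  0.84] rot deg [0.2 0.1 7.8]
t 15.65 pos [0.4759 0.012  0.3214] rack [-0.1367 -0.0008  0.3214] F [ 1.4  0.  -3.4] w 0.05 q [-0.21  0.21  1.65  0.    1.28  1.15]
shift u [10.75  3.73  0.84] rot deg [0.2 0.2 0.3]
```

View pics/s12.png

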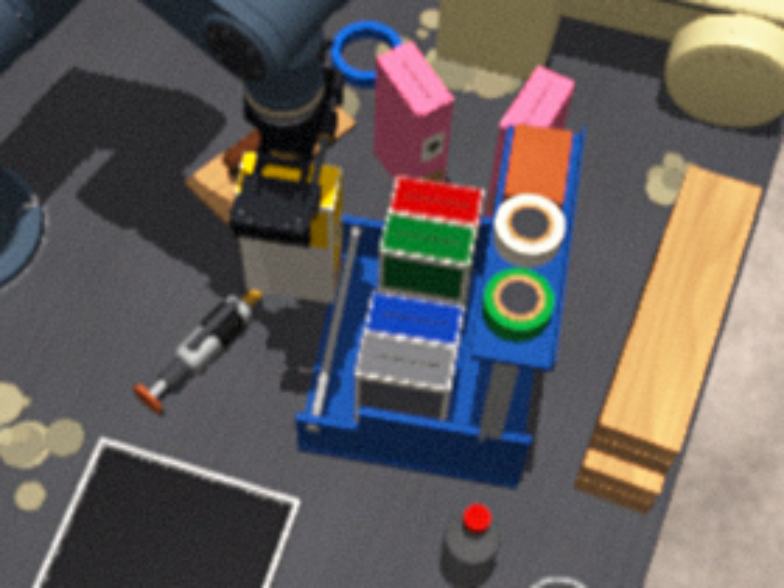

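View pics/w12.png

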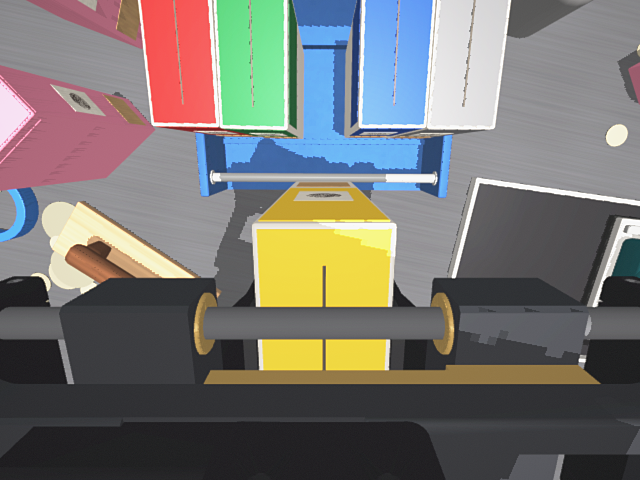

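Held upright with no slip. Carrying it to above the tray's free half.

carry_out(deltas=[[1, 0.5, 0.1, 0, 0, 0, 0], [1, 1.5, 0.4, 0, 0, 0, 1], [1, 2.8, 0.9, 0, 0, 0, 2], [1, 4.1, 1.4, 0, 0, 0, 3], [1, 5.4, 1.9, 0, 0, 0, 4], [1, 6.7, 2.4, 0, 0, 0, 5], [1, 8, 2.9, 0, 0, 0, 6], [1, 9, 3.2, 0, 0, 0, 7]])

```text
time: 16.5
position: [0.44, -0.2278, 0.3231]
tool_rot: [0.735, -0.678, 0.0, -0.0]
ft_force: [0.2, -0.4, -3.4]
grip_width: 0.0497
```

carry_out(deltas=[[1, 0.8, 0.2, 0, 0, 0, 0.5], [1, 1.3, 0.4, 0, 0, 0, 0.8], [1, 1.6, 0.5, 0, 0, 0, 0.8], [1, 1.6, 0.5, 0, 0, 0, 0.8]])

```text
time: 16.9
position: [0.4319, -0.2668, 0.3233]
tool_rot: [0.73, -0.683, 0.0, -0.0]
ft_force: [0.2, 0.3, -4.2]
grip_width: 0.0498
```

```bash
python3 - <<'E'
from tray import *
from rig import *
delta(tray2w(0,.075,.16),toolB(0,TY))
for n in ("top","scene"):
    i=camera_info(n);p,d=camera(n); cv2.imwrite(f"pics/{n}13.png",p[:,:,::-1])
    X=cloud(p,d,i['mtx'],i['origin'],R.from_quat(i['rotation']).as_matrix())
    hsv=cv2.cvtColor(p,cv2.COLOR_RGB2HSV)
    m=(cv2.inRange(hsv,(20,60,60),(36,255,255))>0)&(X[...,2]>.1)&(X[...,2]<.45)&(abs(X[...,0]-.44)<.12)&(abs(X[...,1]+.27)<.12)
    Q=X[m]; print(n,m.sum(),np.percentile(Q,[2,50,98],axis=0).round(3).tolist() if m.sum() else '')
E
```

```text
t 16.9 pos [ 0.4319 -0.2668  0.3233] rack [-0.2354 -0.2652  0.3233] F [ 0.2  0.3 -4.2] w 0.0498 q [-0.77  0.25  1.59  0.    1.3   0.73]
shift u [ 0.16 -0.3   6.53] rot deg [-0.   0.  -0.1]
top 219 [[0.378, -0.291, 0.355], [0.388, -0.269, 0.371], [0.398, -0.244, 0.405]]
scene 597 [[0.397, -0.301, 0.245], [0.467, -0.277, 0.368], [0.48, -0.244, 0.432]]
```

View pics/scene13.png

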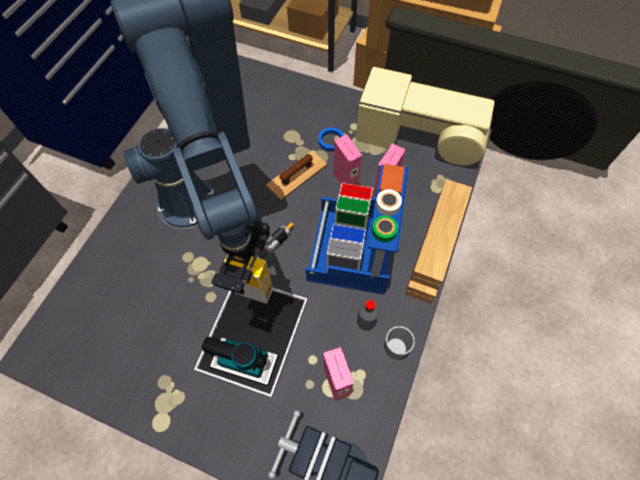

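View pics/top13.png

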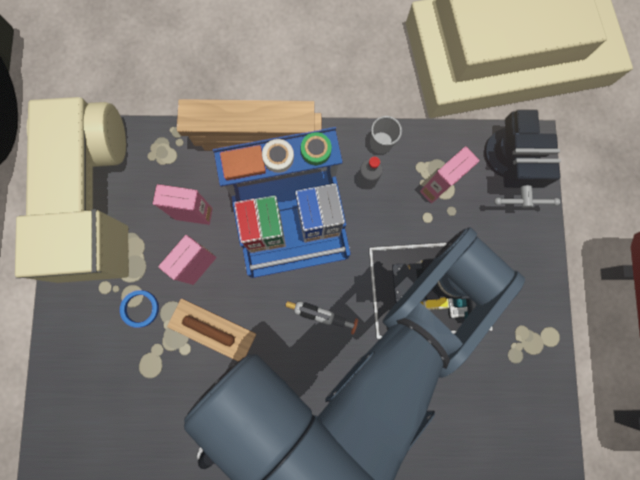

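The carton is over the free half, and its top at z 0.368 puts the underside at about 0.168. Descending.

carry_out(deltas=[[1, 0, -0.1, 0.6, 0, 0, 0], [1, 0.1, -0.2, 1.6, 0, 0, 0], [1, 0.15, -0.3, 2.6, 0, 0, 0], [1, 0.15, -0.3, 3.6, 0, 0, 0], [1, 0.15, -0.3, 4.6, 0, 0, 0], [1, 0.15, -0.3, 5.4, 0, 0, 0], [1, 0.15, -0.3, 5.9, 0, 0, 0], [1, 0.15, -0.3, 6.1, 0, 0, 0]])

```text
time: 17.8
position: [0.4402, -0.2679, 0.1699]
tool_rot: [0.731, -0.682, -0.001, -0.0]
ft_force: [-0.5, 0.1, -3.9]
grip_width: 0.05
```

carry_out(deltas=[[1, 0, 0, 0.1, 0, 0, 0], [1, 0, 0, 0.2, 0, 0, 0], [1, 0, 0, 0.3, 0, 0, 0], [1, 0, 0, 0.35, 0, 0, 0]])

```text
time: 18.2
position: [0.4407, -0.2698, 0.1627]
tool_rot: [0.731, -0.682, 0.001, -0.0]
ft_force: [-0.2, -0.7, -3.3]
grip_width: 0.0495
```

```bash
python3 - <<'E'
from tray import *
from rig import *
delta(tray2w(0,.075,.16),toolB(0,TY)); print(get_obs()['moment'])
E
```

```text
t 18.2 pos [ 0.4407 -0.2698  0.1627] rack [-0.2273 -0.2699  0.1627] F [-0.2 -0.7 -3.3] w 0.0495 q [-0.77  0.47  1.76  0.    0.91  0.74]
shift u [0.01 0.04 0.11] rot deg [-0.1 -0.1 -0.1]
[0.017368   0.02707535 0.01455729]
```

Not touching yet. Creeping down.

carry_out(deltas=[[1, 0, 0, 0.06, 0, 0, 0], [1, 0, 0, 0.12, 0, 0, 0], [1, 0, 0, 0.12, 0, 0, 0]])

```text
time: 18.5
position: [0.4404, -0.2696, 0.1592]
tool_rot: [0.731, -0.683, 0.0, -0.0]
ft_force: [-0.2, 0.7, -3.2]
grip_width: 0.0498
```

carry_out(deltas=[[1, 0, 0, 0.06, 0, 0, 0], [1, 0, 0, 0.08, 0, 0, 0], [1, 0, 0, 0.08, 0, 0, 0]])

```text
time: 18.8
position: [0.4406, -0.2698, 0.1579]
tool_rot: [0.731, -0.682, 0.001, -0.0]
ft_force: [-0.5, -0.3, 2.9]
grip_width: 0.0498
```

The wrist force went from −3.2 to +2.9 N, so the carton is resting on the tray with about 6 N. I'll hold briefly and then release.

carry_out(deltas=[[1, 0, 0, 0, 0, 0, 0], [1, 0, 0, 0, 0, 0, 0], [1, 0, 0, 0.02, 0, 0, 0]])

```text
time: 19.1
position: [0.4405, -0.2698, 0.1578]
tool_rot: [0.731, -0.682, 0.001, -0.0]
ft_force: [-3.0, 1.4, 12.1]
grip_width: 0.0497
```

carry_out(deltas=[[-0.1, 0, 0, 0, 0, 0, 0], [-0.3, 0, 0, 0, 0, 0, 0], [-1, 0, 0, 0, 0, 0, 0], [-1, 0, 0, 0, 0, 0, 0], [-1, 0, 0, 0, 0, 0, 0], [-1, 0, 0, 0, 0, 0, 0]], force=10)

```text
time: 19.7
position: [0.4405, -0.2696, 0.1566]
tool_rot: [0.731, -0.683, 0.0, -0.0]
ft_force: [0.6, 0.1, -0.1]
grip_width: 0.0807
```

```bash
python3 - <<'E'
from tray import *
from rig import *
delta(tray2w(0,.075,.16),toolB(0,TY))
p,d=camera("wrist"); cv2.imwrite("pics/w14.png",p[:,:,::-1])
E
```

```text
t 19.7 pos [ 0.4405 -0.2696  0.1566] rack [-0.2276 -0.2697  0.1566] F [ 0.6  0.1 -0.1] w 0.0807 q [-0.77  0.48  1.77  0.    0.89  0.74]
shift u [ 0.02  0.03 -0.13] rot deg [-0.  -0.  -0.1]
```

View pics/w14.png

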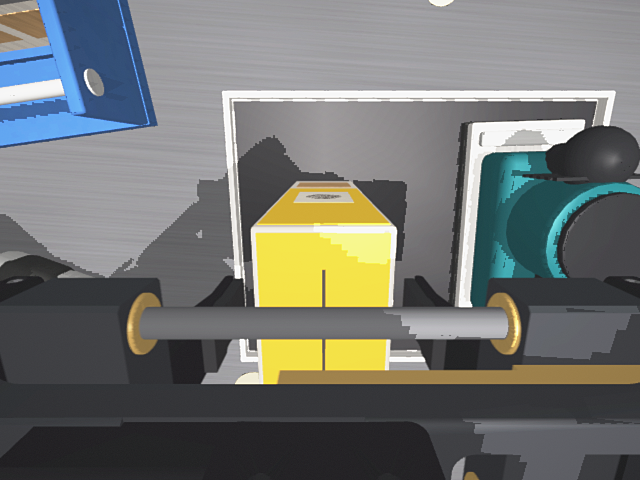

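Released. Yellow stands in the free half, clear of the sander. Withdrawing straight up.

carry_out(deltas=[[-1, 0, 0, -0.4, 0, 0, 0], [-1, 0, 0, -1.2, 0, 0, 0], [-1, 0, 0, -2.2, 0, 0, 0], [-1, 0, 0, -3.4, 0, 0, 0], [-1, 0, 0, -4.8, 0, 0, 0], [-1, 0, 0, -6.2, 0, 0, 0], [-1, 0, 0, -7.5, 0, 0, 0], [-1, 0, 0, -7.5, 0, 0, 0]])

```text
time: 20.55
position: [0.4424, -0.2714, 0.3502]
tool_rot: [0.731, -0.682, 0.006, -0.0]
ft_force: [-0.2, -0.5, -0.2]
grip_width: 0.087
```

carry_out(deltas=[[-1, 1, 0, 0, 0, 0, 0], [-1, 2.5, 0, 0, 0, 0, 0], [-1, 4, 0, 0, 0, 0, 0], [-1, 5.5, 0, 0, 0, 0, 0], [-1, 7, 0, 0, 0, 0, 0], [-1, 8.5, 0, 0, 0, 0, 0], [-1, 9, 0, 0, 0, 0, 0], [-1, 9, 0, 0, 0, 0, 0]])

```text
time: 21.35
position: [0.455, -0.4952, 0.343]
tool_rot: [0.73, -0.683, -0.001, -0.0]
ft_force: [0.1, 1.0, 0.2]
grip_width: 0.0869
```

```bash
python3 - <<'E'
from tray import *
from rig import *
o=get_obs(); print(o['time'],o['position'],o['ft_force'])
p0,d0,*_=load("top0.npz")
for n in ("top","scene"):
    i=camera_info(n);p,d=camera(n); cv2.imwrite(f"pics/{n}15.png",p[:,:,::-1])
    X=cloud(p,d,i['mtx'],i['origin'],R.from_quat(i['rotation']).as_matrix())
    hsv=cv2.cvtColor(p,cv2.COLOR_RGB2HSV)
    m=(cv2.inRange(hsv,(22,100,80),(35,255,255))>0)&(abs(X[...,0]-.44)<.1)&(abs(X[...,1]+.27)<.1)&(abs(X[...,2]-.205)<.012)
    Q=X[m]; 
    if m.sum()>20:
        r=cv2.minAreaRect((Q[:,:2]*1000).astype(np.float32)); A=np.c_[Q[:,:2],np.ones(len(Q))]; co=np.linalg.lstsq(A,Q[:,2],rcond=None)[0]
        c=np.array(r[0])/1000-TR; cc,ss=np.cos(TY),np.sin(TY)
        print(n,m.sum(),np.median(Q[:,2]),r,'slope deg',np.degrees(co[:2]),'tray xy',cc*c[0]+ss*c[1],-ss*c[0]+cc*c[1])
    X0f=load(n+"0.npz"); X0=cloud(*X0f); h0=cv2.cvtColor(X0f[0],cv2.COLOR_RGB2HSV)
    for name,(lo,hi) in dict(teal=((85,100,30),(98,255,255)),green=((55,100,40),(80,255,255)),blue=((110,120,150),(120,255,255)),red=((0,200,120),(4,255,255))).items():
        f=lambda H,Y:np.median(Y[(cv2.inRange(H,lo,hi)>0)&(Y[...,2]>.05)&(Y[...,2]<.24)],0)
        print(name,f(h0,X0).round(3),f(hsv,X).round(3))
E
```

```text
21.35 [ 0.45502516 -0.49519238  0.34303429] [0.08469238 1.0415635  0.17242407]
top 445 0.2048024916769977 ((440.3467102050781, -267.1874694824219), (86.09884643554688, 48.830135345458984), 4.576430797576904) slope deg [-0.29462422 -0.07870098] tray xy 0.0007859731271584319 0.07794758019148464
teal [ 0.449 -0.405  0.073] [ 0.441 -0.407  0.072]
green [0.598 0.091 0.215] [0.597 0.091 0.215]
blue [ 0.62  -0.008  0.215] [ 0.62  -0.008  0.215]
red [nan nan nan] [nan nan nan]
scene 561 0.2044609561313553 ((436.7798767089844, -273.5993957519531), (101.40792083740234, 52.71717071533203), 3.9807043075561523) slope deg [-0.5903844  -0.26442155] tray xy -0.0032194451082771004 0.0718000827792036
teal [ 0.471 -0.463  0.075] [ 0.472 -0.464  0.073]
green [0.599 0.088 0.214] [0.6   0.075 0.212]
blue [ 0.62  -0.011  0.215] [ 0.62  -0.011  0.214]
red [0.599 0.132 0.213] [0.601 0.133 0.213]
  return _methods._mean(a, axis=axis, dtype=dtype,
  ret = um.true_divide(
```

View pics/top15.png

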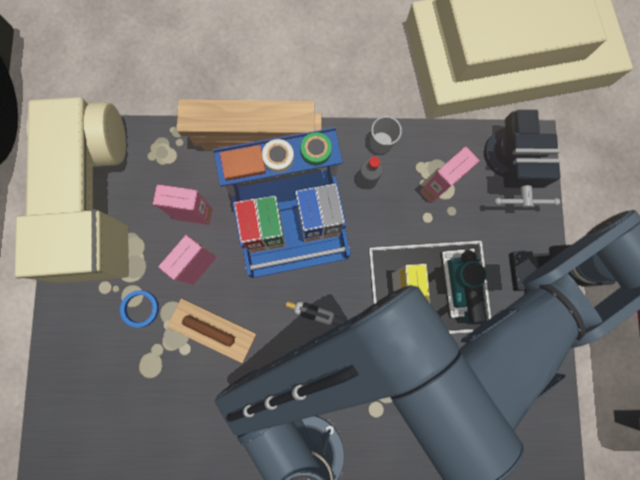

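View pics/scene15.png

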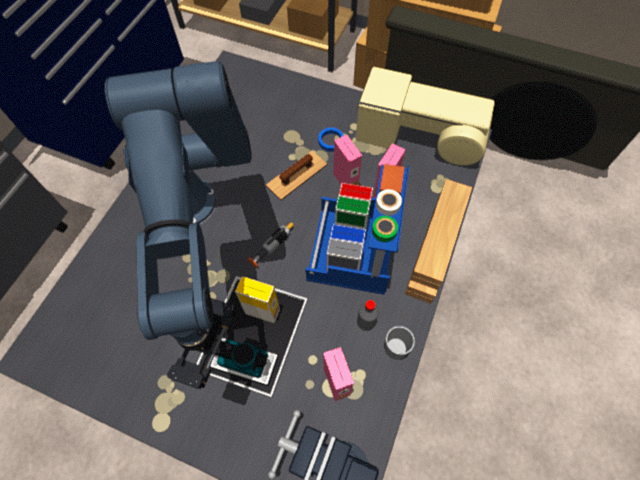

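The views show yellow upright in the tray at tray coordinates (0.00, 0.075), with its top at z 0.205. The rack cartons and the sander are in place, and the arm is clear. Handing in.

```bash
python3 -c "
from rig import *
print(hand_in())"
```

```text
the job is handed in; nothing more can be done
None
```

I tipped the yellow carton out over the guard bar with closed fingers hooked behind its top edge, and it came to rest leaning about 37°. I then gripped it along that lean, pulled it free, turned it upright and set it down in the empty half of the tray before letting go. I handed in at about 21.5 s of the 58 s; `hand_in()` gives no verdict.

**Yellow carton:** it stands at about x 0.00, y 0.075 m in the tray's frame, with its top at z 0.205 m. The fitted tilt is under 0.7°, which is within measurement noise. Before release the tray was carrying it: the wrist force swung from −3 N to between +3 and +12 N.

**Other things:** blue, green and red measured within 2 mm of their start places in at least one view, and grey only looked unmoved in the pictures. The sander read within 2 mm in the scene view. The float, tape and glue looked unmoved in the pictures, with no numbers taken; the grinder did too, in the scene view, the arm partly hiding it from above.

**Checks that disagreed:**
- The network took pink look-alikes for the yellow carton, so I located it by colour and depth instead.
- The top and scene cameras differ by 3 to 6 mm on the carton's position.
- The green median in the scene view moved 13 mm, probably because the green carton's side face is now visible; the top view shows about 1 mm.
- The sander's teal median in the top view moved 8 mm, probably because the arm hid part of it.
- My first tool orientation drove joint 6 close to its limit, so I backed off and turned the tool 180° before hooking.

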